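# Hold the clamp open over the leaning price board

## Robot

A 7-joint arm with a two-finger parallel gripper is mounted at the origin on the work surface. World frame = base frame: x ahead of the robot, y to its left, z up, the work surface at z = 0. Lengths are in mm, angles in rad, forces in N, time in s.
With the tool pointing down it reaches from about 425 to 925 mm from the base axis. Payload 6.8 kg.
Tool frame: the origin (TCP) lies at the very end of the fingers, on their centre line; the grasp point (between the pads) lies 19 mm behind it; z points along the fingers, y is the direction in which the jaws open and shut (so a half turn about z gives the same grasp; the last joint's range is limited). The gripper opens to 85 mm and grips with 20 to 120 N. Pads are 22 mm wide; open, the fingers measure 114 mm over their backs; the gripper's body (76 mm by 85 mm) begins 54 mm behind the grasp point. The pads swing forward as they close: fully open they stand 13 mm farther back than shut.
Start: joints at [-1.406, 0.477, 0.022, 1.555, -0.011, 1.109, -0.083], TCP at [181.86, 650.057, 231.308] pointing down, gripper open.
Joint ranges: [-2.96, 2.96], [-0.34, 2.1], [-1.41, 1.46], [0.24, 2.44], [-1.37, 4.51], [0.17, 1.92], [-2.96, 2.96]. Speed limits (rad/s): [2.39, 2.39, 3.14, 3.14, 3.14, 3.14, 3.14].

## Interface

Orientations are given as a unit quaternion [x, y, z, w].
In Python, from station import robot gives the robot as it stands. The module is installed in compiled form; this text tells all that it offers.
- The arm moves only by the tool move_arm, never from a script. Its argument "commands" is a list of rows, each an object of numbers: "dx", "dy", "dz": the shift along the tool's x, y, z in mm; "ax", "ay", "az": the turn, a rotation vector about the tool's x, y, z in degrees; "jaw": the gripper command: -1 is fully open, 1 is shut, values between are in proportion. In form: [{"dx": .., "dy": .., "dz": .., "ax": .., "ay": .., "az": .., "jaw": ..}, ...]. A call has 1 to 5 rows; each row shifts and turns the commanded pose from where the row before left it, along the tool's axes as they then stand; what a row does not reach is not made up. A row lasts 1/8 s, in which the tool goes at most 62.5 mm and 10.7 degrees, less where a joint would pass 70% of its speed; a pose out of reach is approached as far as the arm can. A call is refused whole if a number of a shift passes 62.5 or a number of a turn 10.7, either way. A call with a gripper value outside its range is refused whole. The fingers move at their own pace and stop on an object; the grip force is fixed at half the most. Time passes only in rows, so rows that do not move let the fingers close. It gives the time, the measured TCP pose, the force and the opening at its end, in the units of the state.
- robot.sense(): the state, without advancing time (a new reading comes with each control period).
- robot.capture(name): name is "scene" or "top" or "wrist"; returns the picture (480x640x3 uint8, red, green, blue); there is no depth.
- robot.get_calibration(name): a dict with "vfov" (degrees; the focal length in pixels is half the picture's height over the tangent of half this angle, whatever the lens; pixels are square), "cx", "cy" (the principal point, pixels), "xyz" and "attitude" of the camera in the world. Camera axes: x right, y up, looking along -z (the intrinsics and any distortion apply to the point x, -y, -z); pixel columns grow to the right and rows downward; lengths in mm; the calibration is good to about 2 mm. A picture is of the moment at which its call begins: read the wrist's pose just before it. get_calibration takes no time and is no camera call; for the wrist camera it gives the pose at the moment of the call.
- robot.sign_off(): hands the job in, once; it reports no verdict.
The state is a dict: "t": time; "joint_positions": joint angles; "joint_vel": joint speeds; "joint_efforts": joint torques, N m; "tcp_pos": TCP position; "orientation": TCP orientation; "contact_force": force on the tool from outside, world axes, zero at the start; "wrist_torque": the same for the moment, N m; "finger_gap": finger opening in mm.
Only numpy, scipy, OpenCV 4.12 (cv2) and the standard library are available. Lean on these libraries where they do the work, as an engineer would, in place of code of your own. Each camera call takes 0.05 s, during which the arm holds its last target.

## Task

Take the price board out of its wooden rack and lean it, standing on the table and tilted back, against the middle of the napkin dispenser's front, and let go of it. Then squeeze the spring clamp off the tub's rim and hold it wide open with its jaws gaping around the middle of the board's top edge, straddling the edge without pinching or pushing the board, so that a price card could be slipped in. Finish while still holding the clamp squeezed open there, and leave everything else on the table where it is.

Things in the scene. Friction and masses are not known exactly. Their poses are not given: they have to be found in the camera images.
- board_mid (a point): Centre of the price board: a rigid blank slab, dark with a wooden rim on both faces, 10 mm thick (own x), 150 mm wide (own y), 190 mm tall (own z, up), 0.15 to 0.31 kg. It starts standing upright in the slot of the wooden rack. The two faces are alike; the starting x axis is its normal.
- board_top (a point): Middle of the board's top edge, 95 mm above board_mid along its own z; axes as the board's.
- board: The same board; origin at the centre of its bottom edge face, 95 mm below board_mid; axes as the board's.
- rack: Fixed wooden rack, 70 x 170 mm; origin under its centre on the table. Its floor is 12 mm up; two walls 12 mm thick with their tops 52 mm up leave a 14 mm slot along its own y, open at both ends and at the top. The board stands 12 mm above the table in it and its top edge is 202 mm up.
- dispenser: Fixed steel napkin dispenser, a box 100 mm (own x) x 140 mm (own y) x 120 mm tall; origin under its centre on the table. Its front, the flat upright face with the black paper slot, is 50 mm from the origin towards -x (towards the robot); the upper front edge is 120 mm above the table.
- tub: Fixed open steel tub, 120 mm (own x) x 180 mm (own y) x 70 mm tall, walls 4 mm; origin under its centre. The clamp starts clipped on its far wall (+x side), whose mid-plane is 58 mm from the origin.
- clamp_pivot (a point): Pivot, mid-width, of a black two-armed spring clamp with orange ends, 94 mm long, 30 mm wide (own y, the pivot axis), 70 g. Own z: its length, handles up, jaws down; own x: across the arms. Axes are arm a's (-x side); arm b (+x side) turns on it. Open by q, the clamp's length axis is arm a's z turned q/2 about the pivot. Starts clipped 28 mm deep on the tub wall, pivot 92 mm above the table.
- clamp: The same clamp (arm a), origin on the pivot. Squeezing the handles together opens the jaws. The flat handles reach from 4 to 44 mm above the pivot; shut, they splay to 51 mm over their outer tips; fully open, they are parallel, 26 mm over their outer faces. The jaws reach 50 mm below the pivot; arms are 5 mm thick.
- clamp_jaw (a joint): Angle between the clamp's arms, rad: 0 shut (jaws 3.6 mm apart), about 0.01 clipped on the tub, 0.6 fully open at a solid stop (jaw tips 33 mm apart inside, 21 mm apart 30 mm below the pivot). The spring shuts it: squeezing takes about 4 N on each handle when shut, 10 to 16 N fully open.
- tip_a (a point): Inner edge of the jaw tip of arm a, mid-width, 50 mm below the pivot.
- tip_b (a point): Inner edge of the jaw tip of arm b, mid-width, 50 mm below the pivot.
- mustard: Bystander: yellow bottle, 56 mm wide, 180 mm tall; origin under its base.
- ketchup: Bystander: red bottle, 56 mm wide, 180 mm tall; origin under its base.
- shaker: Bystander: white salt shaker, 40 mm wide, 73 mm tall, in front of the dispenser; origin under its base.
- plates: Bystander: stack of white plates, 170 mm wide, 35 mm tall; origin under its base.
- spatula: Bystander: spatula lying on the table; origin under its length.
- mug: Bystander: blue mug, 76 mm wide, 90 mm tall, behind the dispenser; origin under its base.
There are look-alikes about, which are no part of the job. Leave any yellow look-alike of the dispenser alone.

How it is judged:
By the outcome, as a careful person would: the job done as asked, in the order asked, and still so for the second after the job is handed in, while the arm keeps its last pose, push and grip.
It also fails if it takes over 51 s, if anything falls off the work surface, if the arm or the gripper's body presses on something with over 40 N, if the wrist force passes 120 N, or if a joint passes its speed limit or range.

## Working session

There is one attempt and no reset: what is moved stays moved. The work goes in short steps, Python scripts to look and compute and a tool call to move; the robot and the scene stay as the last step left them, time stands still between calls to the robot, and variables do not carry over. Pictures are saved under pics/ and viewed, and the job is handed in when it is done.

Besides the shell and the picture viewer there is one more tool, called after "Emit:" as name(argument=value, ...) on one line, values as JSON. move_arm: Moves the arm, as the interface text tells. Its arguments: {"type":"object","properties":{"commands":{"type":"array"}},"required":["commands"]}

```bash
mkdir -p pics; python3 - <<'E'
from station import robot
import cv2
s=robot.sense();print(s)
for n in ["scene","top","wrist"]:
    c=robot.get_calibration(n);print(n,c)
    cv2.imwrite(f"pics/{n}0.png",robot.capture(n)[:,:,::-1])
E
```

```text
{'t': 0.0, 'joint_positions': array([-1.40607423,  0.47777406,  0.02235644,  1.55643842, -0.0115149 ,
        1.10930778, -0.08308538]), 'joint_vel': array([-0.00119855, -0.0008245 , -0.00110017,  0.00032898,  0.00105908,
        0.00134722, -0.00106718]), 'joint_efforts': array([ 1.11590607e-04, -5.96457553e+01,  1.60776079e+00, -2.81193209e+01,
        1.23969972e-02,  9.47008986e-03,  1.76664128e-05]), 'tcp_pos': array([181.74044134, 649.46396617, 230.34900109]), 'orientation': array([ 1.35980967e-01,  9.90711041e-01, -8.97723047e-04, -5.90008662e-05]), 'contact_force': array([-0.16362562, -0.5293981 ,  0.06311332]), 'wrist_torque': array([-0.02669905, -0.01844173,  0.02379674]), 'finger_gap': 85.3406540518152}
scene {'vfov': 47.817997665154294, 'cx': 320.5739358684977, 'cy': 233.94868998662193, 'xyz': array([ 989.12841772,  863.73485392, 1024.69569693]), 'attitude': array([0.10586404, 0.40665389, 0.87926215, 0.22432897])}
top {'vfov': 47.349081678305495, 'cx': 310.2097207135672, 'cy': 244.65356542138954, 'xyz': array([ 314.03748919,  -23.38631895, 1633.09494585]), 'attitude': array([-0.03877686,  0.04998811,  0.7105925 , -0.70075376])}
wrist {'vfov': 68.21936256948521, 'cx': 326.2969050845662, 'cy': 233.42840382492872, 'xyz': array([105.07883527, 672.37933206, 372.5657899 ]), 'attitude': array([-0.12473026, -0.09331757,  0.59764511,  0.78648237])}
```

View pics/scene0.png

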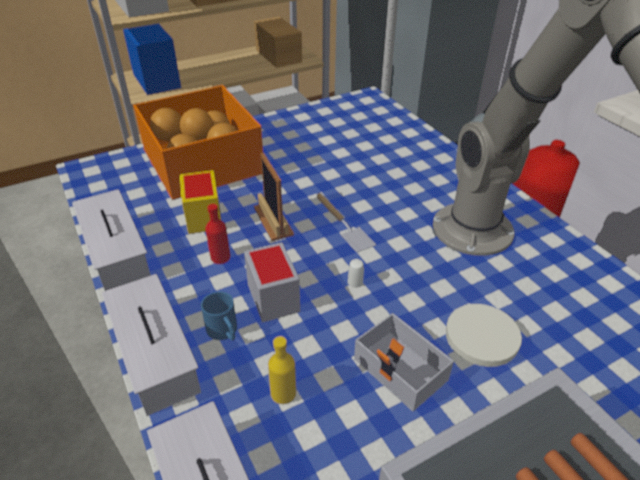

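View pics/top0.png

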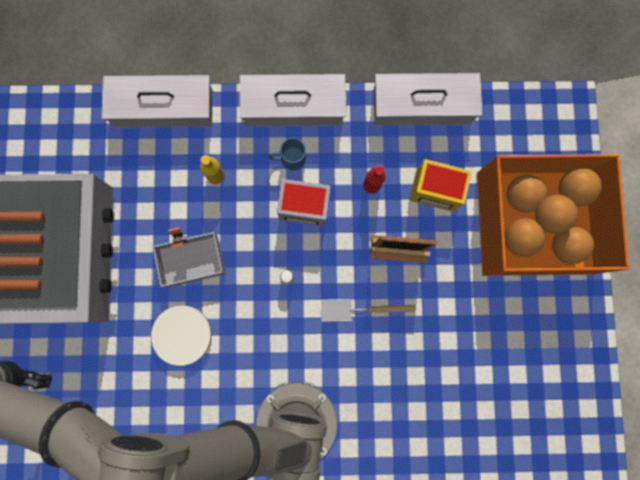

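View pics/wrist0.png

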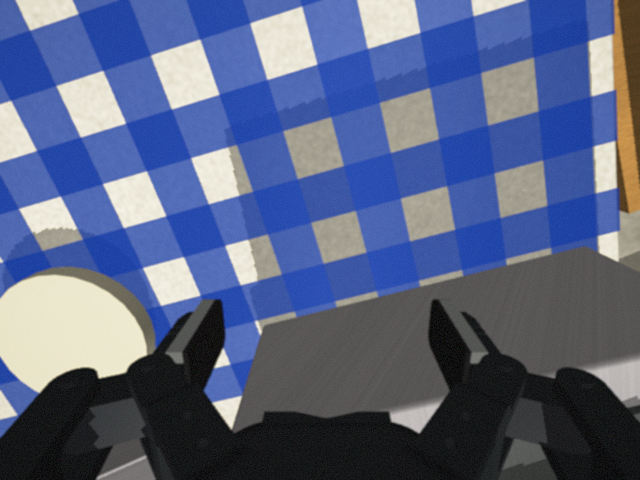

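```bash
cat > h.py <<'E'
import numpy as np, cv2
from scipy.spatial.transform import Rotation as R
def cam(c):
    f=240/np.tan(np.radians(c['vfov'])/2); return f,c['cx'],c['cy'],np.array(c['xyz']),R.from_quat(c['attitude']).as_matrix()
def ray(c,u,v):
    f,cx,cy,p,M=cam(c); d=M@np.array([(u-cx)/f,-(v-cy)/f,-1.]); return p,d/np.linalg.norm(d)
def onz(c,u,v,z):
    p,d=ray(c,u,v); return p+d*(z-p[2])/d[2]
def proj(c,X):
    f,cx,cy,p,M=cam(c); q=(np.atleast_2d(X)-p)@M; return np.c_[cx+f*q[:,0]/-q[:,2], cy-f*q[:,1]/-q[:,2]]
def tri(rays):
    A=np.zeros((3,3));b=np.zeros(3)
    for p,d in rays:
        P=np.eye(3)-np.outer(d,d);A+=P;b+=P@p
    X=np.linalg.solve(A,b); return X,[np.linalg.norm((np.eye(3)-np.outer(d,d))@(X-p)) for p,d in rays]
E
python3 - <<'E'
import cv2
a=cv2.imread('pics/top0.png');b=cv2.imread('pics/scene0.png')
cv2.imwrite('pics/t1.png',cv2.resize(a[120:290,140:340],None,fx=4,fy=3.5,interpolation=cv2.INTER_CUBIC)[:600])
cv2.imwrite('pics/t2.png',cv2.resize(a[140:290,340:490],None,fx=4,fy=4,interpolation=cv2.INTER_CUBIC))
cv2.imwrite('pics/s1.png',cv2.resize(b[140:340,170:370],None,fx=3,fy=3,interpolation=cv2.INTER_CUBIC))
cv2.imwrite('pics/s2.png',cv2.resize(b[280:430,330:480],None,fx=4,fy=4,interpolation=cv2.INTER_CUBIC))
E
```

```text
(no output)
```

View pics/t1.png

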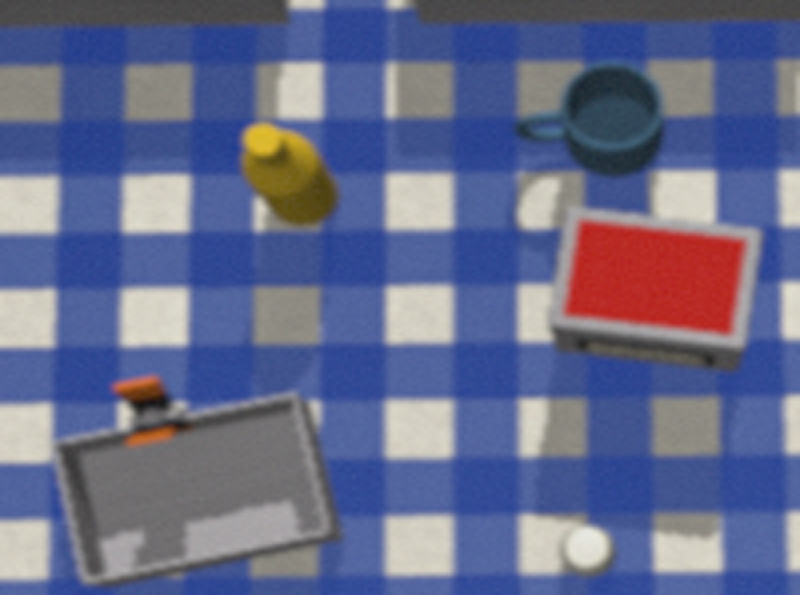

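View pics/t2.png

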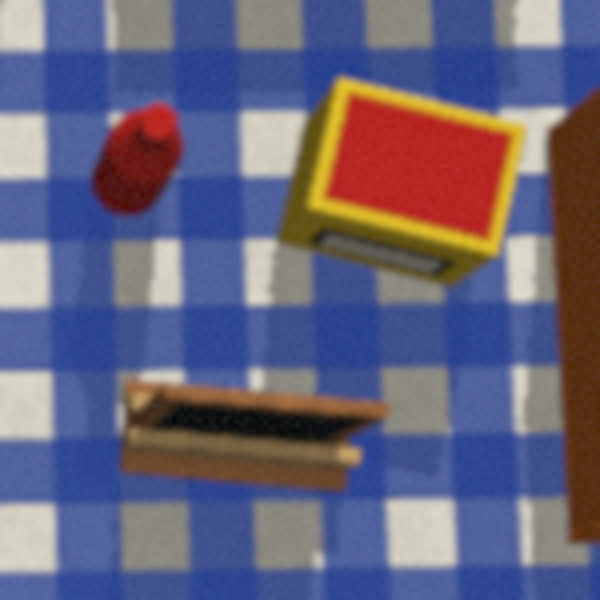

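View pics/s1.png

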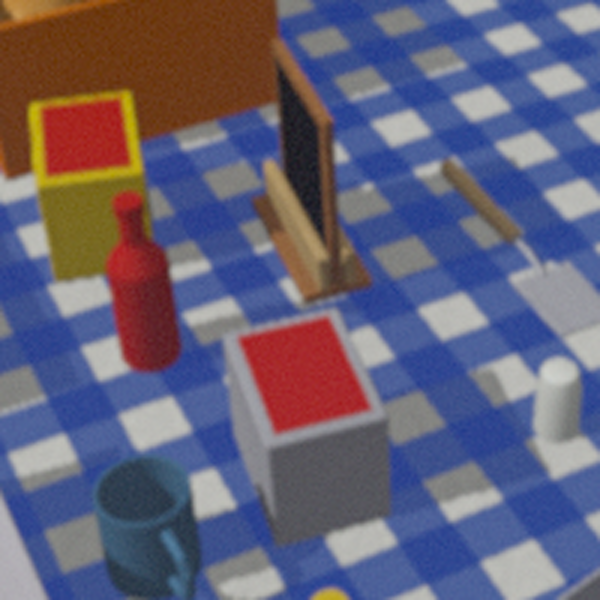

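View pics/s2.png

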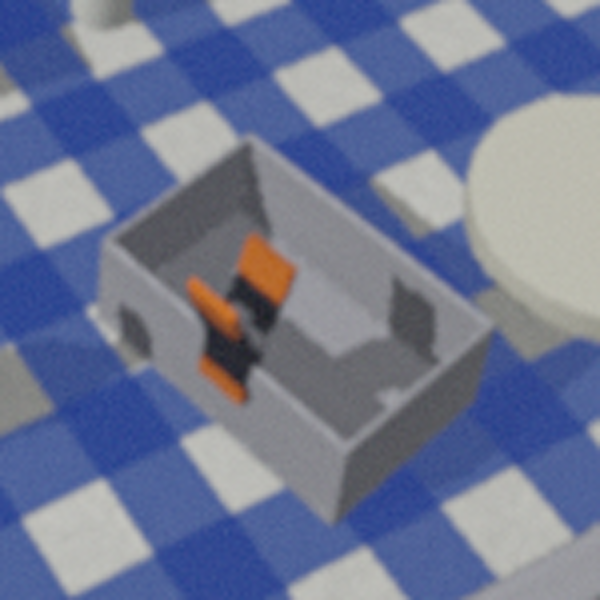

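```bash
python3 - <<'E'
from h import *
from station import robot
c=robot.get_calibration('top'); s=robot.get_calibration('scene')
T1=lambda u,v:((u+.5)/4-.5+140,(v+.5)/3.5-.5+120)
T2=lambda u,v:((u+.5)/4-.5+340,(v+.5)/4-.5+140)
S1=lambda u,v:((u+.5)/3-.5+170,(v+.5)/3-.5+140)
S2=lambda u,v:((u+.5)/4-.5+330,(v+.5)/4-.5+280)
def pl(n,L,T,z,C):
    P=np.array([onz(C,*T(*q),z) for q in L]);print(n,P.round(0)[:,:2].tolist(),P.mean(0).round(1))
pl('disp top',[(570,207),(762,228),(738,347),(553,325)],T1,120,c)
pl('disp scene',[(225,343),(337,312),(387,412),(265,443)],S1,120,s)
pl('tub top',[(57,440),(297,395),(340,535),(90,582)],T1,70,c)
pl('tub sc',[(103,240),(250,135),(492,326),(345,445)],S2,70,s)
pl('board',[(130,388),(386,409)],T2,202,c)
pl('board sc',[(276,42),(330,122)],S1,202,s)
pl('rack walltop',[(126,436),(360,456)],T2,52,c)
pl('handles',[(135,388),(150,438)],T1,136,c)
pl('handles',[(212,305),(270,255)],S2,136,s)
pl('shaker',[(586,548)],T1,73,c)
pl('shaker sc',[(558,370)],S1,73,s)
E
```

```text
disp top [[694.0, 28.0], [675.0, -108.0], [578.0, -89.0], [597.0, 40.0]] [635.8 -32.1 120. ]
disp scene [[675.0, -92.0], [578.0, -83.0], [595.0, 43.0], [693.0, 28.0]] [635.1 -26.  120. ]
tub top [[515.0, 398.0], [550.0, 227.0], [434.0, 196.0], [399.0, 373.0]] [474.5 298.5  70. ]
tub sc [[551.0, 233.0], [436.0, 208.0], [399.0, 381.0], [512.0, 403.0]] [474.5 306.5  70. ]
board [[514.0, -212.0], [498.0, -381.0]] [ 505.8 -296.2  202. ]
board sc [[498.0, -375.0], [510.0, -230.0]] [ 504.  -302.7  202. ]
rack walltop [[500.0, -227.0], [483.0, -398.0]] [ 491.1 -312.5   52. ]
handles [[547.0, 328.0], [507.0, 317.0]] [527.2 322.5 136. ]
handles [[555.0, 338.0], [511.0, 326.0]] [533.2 331.6 136. ]
shaker [[421.0, 20.0]] [421.1  20.4  73. ]
shaker sc [[423.0, 25.0]] [423.1  25.   73. ]
```

```bash
cat >> h.py <<'E'
def tool(s): return np.array(s['tcp_pos']),R.from_quat(s['orientation']).as_matrix()
def want(az_deg,tilt_deg=0):
    "tool y at azimuth az (world), z down; tilt about tool x"
    a=np.radians(az_deg); y=np.array([np.cos(a),np.sin(a),0]); z=np.array([0,0,-1.]); x=np.cross(y,z)
    return np.c_[x,y,z]@R.from_rotvec([np.radians(tilt_deg),0,0]).as_matrix()
def delta(s,p,M):
    p0,M0=tool(s); w=np.degrees(R.from_matrix(M0.T@M).as_rotvec())
    print('tool-frame shift now',(M0.T@(p-p0)).round(1),'after turn',(M.T@(p-p0)).round(1),'turn',w.round(2))
def st(s):
    p,M=tool(s);print('t',round(s['t'],2),'p',p.round(1),'y',M[:,1].round(3),'z',M[:,2].round(3),'F',s['contact_force'].round(1),'gap',round(s['finger_gap'],1))
E
python3 - <<'E'
from h import *
from station import robot
s=robot.sense();p,M=tool(s);c=robot.get_calibration('wrist')
f,_,_,cp,C=cam(c);print('cam in tool',(M.T@(cp-p)).round(1),'\n',(M.T@C).round(3))
print(f)
W=want(11.6);st(s)
delta(s,np.array([525,330,260]),W); delta(s,np.array([505,-300,300]),want(-5.4))
# what would wrist see
cc=M.T@(cp-p);CR=M.T@C
for P in ([500,330,260],[525,330,230],[525,300,260]):
    c2=dict(c);c2['xyz']=np.array(P)+W@cc;c2['attitude']=R.from_matrix(W@CR).as_quat()
    print(P,proj(c2,[[527,327,136],[475,302,70]]))
E
```

```text
cam in tool [  80.     1.1 -142.1] 
 [[ 0.001  0.951  0.308]
 [ 1.    -0.001  0.   ]
 [ 0.001  0.308 -0.951]]
354.34953147931594
t 0.15 p [181.8 649.6 230.6] y [ 0.269  0.963 -0.001] z [-0.    -0.001 -1.   ] F [ 0.1 -0.2  0.1] gap 85.2
tool-frame shift now [-416.7 -215.4  -29.1] after turn [-382.1  272.   -29.4] turn [-7.000e-02  5.000e-02  6.277e+01]
tool-frame shift now [-567.1 -827.5  -68.3] after turn [-915.   411.2  -69.4] turn [-6.000e-02  6.000e-02  7.977e+01]
[500, 330, 260] [[357.6388831  236.21934722]
 [294.55112746 228.51199183]]
[525, 330, 230] [[326.71858116 242.8004692 ]
 [264.1907079  232.97097424]]
[525, 300, 260] [[334.68543114 193.29172058]
 [274.18934118 193.89480383]]
```

Emit:
move_arm(commands=[{"dx": -52, "dy": -27, "dz": -4, "az": 10.5, "jaw": -1}, {"dx": -56, "dy": -17, "dz": -4, "az": 10.5, "jaw": -1}, {"dx": -58, "dy": -6.5, "dz": -4, "az": 10.5, "jaw": -1}, {"dx": -58, "dy": 4, "dz": -4, "az": 10.5, "jaw": -1}, {"dx": -57, "dy": 15, "dz": -4, "az": 10.5, "jaw": -1}])

```text
$.commands[0]: bad value
```

```bash
python3 - <<'E'
from h import *
from station import robot
s=robot.sense();st(s)
delta(s,np.array([525,330,260]),want(11.6))
E
```

```text
t 0.15 p [181.8 649.6 230.6] y [ 0.269  0.963 -0.001] z [-0.    -0.001 -1.   ] F [ 0.1 -0.2  0.1] gap 85.2
tool-frame shift now [-416.7 -215.4  -29.1] after turn [-382.1  272.   -29.4] turn [-7.000e-02  5.000e-02  6.277e+01]
```

Emit:
move_arm(commands=[{"dx": -52, "dy": -27, "dz": -4, "ax": 0, "ay": 0, "az": 10.5, "jaw": -1}, {"dx": -56, "dy": -17, "dz": -4, "ax": 0, "ay": 0, "az": 10.5, "jaw": -1}, {"dx": -58, "dy": -6.5, "dz": -4, "ax": 0, "ay": 0, "az": 10.5, "jaw": -1}, {"dx": -58, "dy": 4, "dz": -4, "ax": 0, "ay": 0, "az": 10.5, "jaw": -1}, {"dx": -57, "dy": 15, "dz": -4, "ax": 0, "ay": 0, "az": 10.5, "jaw": -1}])

```text
t: 0.78
tcp_pos: [396.7, 448.9, 251.3]
orientation: [0.563, 0.827, -0.0, -0.0]
contact_force: [0.6, 1.6, -0.0]
finger_gap: 85.1
```

```bash
python3 - <<'E'
from h import *
from station import robot
s=robot.sense();st(s)
delta(s,np.array([525,330,260]),want(11.6))
E
```

```text
t 0.78 p [396.7 448.9 251.3] y [ 0.93   0.367 -0.   ] z [-0.  0. -1.] F [ 0.6  1.6 -0. ] gap 85.1
tool-frame shift now [-157.7   75.7   -8.7] after turn [-142.3  101.7   -8.7] turn [-0.01 -0.01  9.94]
```

Emit:
move_arm(commands=[{"dx": -52, "dy": 25, "dz": -3, "ax": 0, "ay": 0, "az": 10, "jaw": -1}, {"dx": -48, "dy": 38, "dz": -3, "ax": 0, "ay": 0, "az": 0, "jaw": -1}, {"dx": -47, "dy": 30, "dz": -3, "ax": 0, "ay": 0, "az": 0, "jaw": -1}, {"dx": 0, "dy": 0, "dz": 0, "ax": 0, "ay": 0, "az": 0, "jaw": -1}])

```text
t: 1.27
tcp_pos: [528.2, 326.8, 260.6]
orientation: [0.634, 0.773, -0.0, 0.002]
contact_force: [-0.3, 0.8, 0.2]
finger_gap: 85.4
```

```bash
python3 - <<'E'
from h import *
from station import robot
s=robot.sense();st(s);c=robot.get_calibration('wrist');print(c)
cv2.imwrite('pics/w1.png',robot.capture('wrist')[:,:,::-1])
E
```

```text
t 1.27 p [528.2 326.8 260.6] y [0.981 0.196 0.002] z [ 0.002 -0.002 -1.   ] F [-0.3  0.8  0.2] gap 85.4
{'vfov': 68.21936256948521, 'cx': 326.2969050845662, 'cy': 233.42840382492872, 'xyz': array([511.62681952, 405.7143618 , 402.60536709]), 'attitude': array([-0.15630178, -0.01644647,  0.09794574,  0.98270336])}
```

View pics/w1.png

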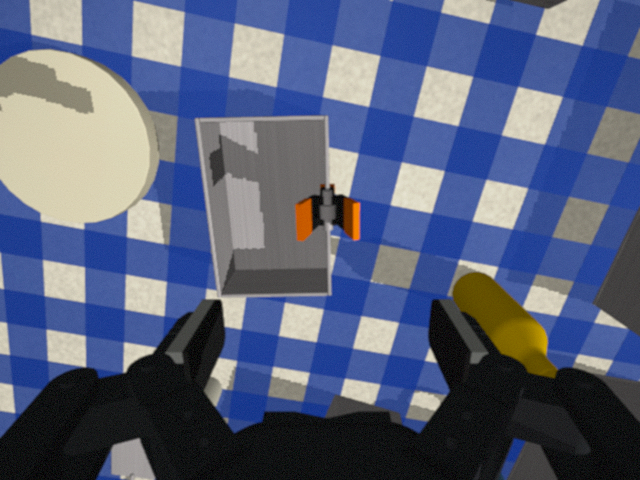

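```bash
python3 - <<'E'
from h import *
from station import robot
c=robot.get_calibration('wrist')
a=cv2.imread('pics/w1.png')
cv2.imwrite('pics/w1z.png',cv2.resize(a[170:260,270:390],None,fx=6,fy=6,interpolation=cv2.INTER_CUBIC))
hsv=cv2.cvtColor(a,cv2.COLOR_BGR2HSV)
m=cv2.inRange(hsv,(5,150,120),(18,255,255))
n,l,stt,ce=cv2.connectedComponentsWithStats(m)
for k in range(1,n):
    if stt[k,4]>40: print(stt[k],ce[k])
for q in [(297,203),(297,240),(359.5,200),(359.5,239)]: print(onz(c,*q,136).round(1))
for q in [(326.5,117),(330,293)]: print('rim',onz(c,*q,70).round(1))
E
```

```text
[295 199  17  42 580] [303.41206897 219.50862069]
[352 202   7  38 258] [355.01937984 220.36046512]
[499.6 343.5 136. ]
[505.  313.9 136. ]
[546.2 355.5 136. ]
[553.4 324.8 136. ]
rim [509.2 409.9  70. ]
rim [548.  239.8  70. ]
```

View pics/w1z.png

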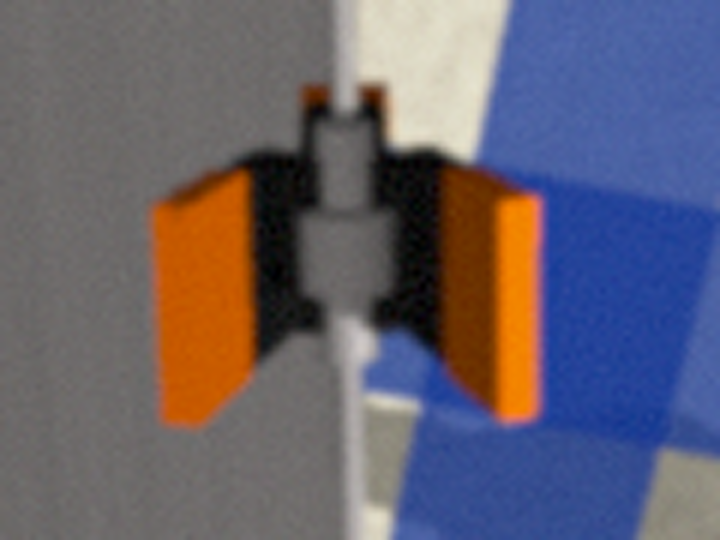

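```bash
python3 - <<'E'
from h import *
from station import robot
s=robot.sense();c=robot.get_calibration('wrist')
L=onz(c,296,222,135);Rr=onz(c,360,221,135);print(L,Rr,(L+Rr)/2,np.degrees(np.arctan2(*(Rr-L)[[1,0]])))
delta(s,np.array([505,-310,320]),want(-5.4))
E
```

```text
[501.53997677 328.1191822  135.        ] [550.55320133 339.05841234 135.        ] [526.04658905 333.58879727 135.        ] 12.581602033908803
tool-frame shift now [-622.8 -148.9  -59.3] after turn [-639.1   39.5  -59.8] turn [1.000e-02 5.000e-02 1.698e+01]
```

Emit:
move_arm(commands=[{"dx": -56, "dy": -13, "dz": -15, "ax": 0, "ay": 0, "az": 8.5, "jaw": -1}, {"dx": -58, "dy": -5, "dz": -15, "ax": 0, "ay": 0, "az": 8.5, "jaw": -1}, {"dx": -58, "dy": 3.5, "dz": -15, "ax": 0, "ay": 0, "az": 0, "jaw": -1}, {"dx": -58, "dy": 3.5, "dz": -15, "ax": 0, "ay": 0, "az": 0, "jaw": -1}, {"dx": -58, "dy": 3.5, "dz": 0, "ax": 0, "ay": 0, "az": 0, "jaw": -1}])

```text
t: 1.95
tcp_pos: [516.4, 42.8, 321.4]
orientation: [0.737, 0.676, 0.001, 0.0]
contact_force: [0.1, -0.0, -0.7]
finger_gap: 85.1
```

Emit:
move_arm(commands=[{"dx": -58, "dy": 3.5, "dz": 0, "ax": 0, "ay": 0, "az": 0, "jaw": -1}, {"dx": -58, "dy": 3.5, "dz": 0, "ax": 0, "ay": 0, "az": 0, "jaw": -1}, {"dx": -58, "dy": 3.5, "dz": 0, "ax": 0, "ay": 0, "az": 0, "jaw": -1}, {"dx": -58, "dy": 3.5, "dz": 0, "ax": 0, "ay": 0, "az": 0, "jaw": -1}, {"dx": 0, "dy": 0, "dz": 0, "ax": 0, "ay": 0, "az": 0, "jaw": -1}])

```text
t: 2.58
tcp_pos: [508.5, -193.4, 320.4]
orientation: [0.74, 0.672, -0.001, 0.001]
contact_force: [0.6, 0.5, 0.1]
finger_gap: 85.1
```

```bash
python3 - <<'E'
from h import *
from station import robot
s=robot.sense();st(s)
cv2.imwrite('pics/w2.png',robot.capture('wrist')[:,:,::-1])
delta(s,np.array([505,-310,320]),want(-5.4))
E
```

```text
t 2.58 p [ 508.5 -193.4  320.4] y [ 0.995 -0.096  0.   ] z [-0.    -0.001 -1.   ] F [0.6 0.5 0.1] gap 85.1
tool-frame shift now [-116.4    7.6    0.6] after turn [-116.4    7.4    0.4] turn [ 0.    0.08 -0.09]
```

View pics/w2.png

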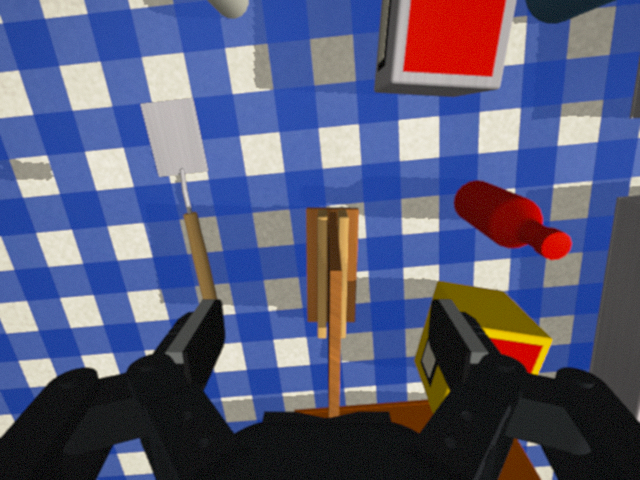

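```bash
python3 - <<'E'
import cv2
a=cv2.imread('pics/w2.png')
cv2.imwrite('pics/w2z.png',cv2.resize(a[200:300,290:380],None,fx=6,fy=6,interpolation=cv2.INTER_CUBIC))
cv2.imwrite('pics/w2y.png',cv2.resize(a[350:430,290:380],None,fx=6,fy=6,interpolation=cv2.INTER_CUBIC))
E
```

```text
(no output)
```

View pics/w2z.png

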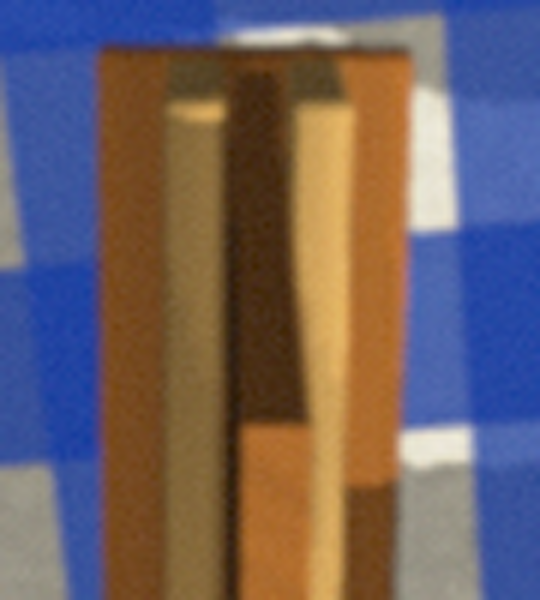

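View pics/w2y.png

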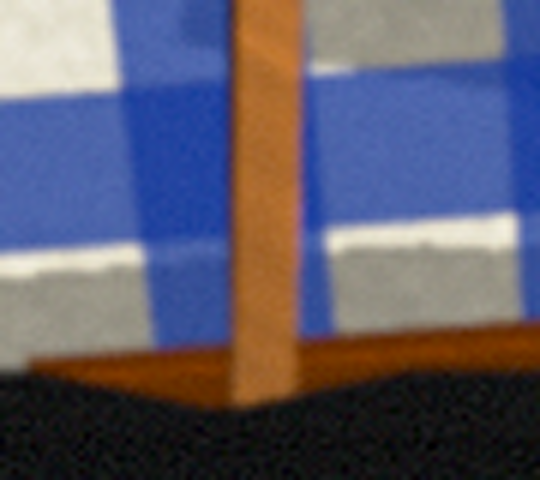

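```bash
python3 - <<'E'
from h import *
from station import robot
s=robot.sense();c=robot.get_calibration('wrist')
a=onz(c,335.9,270.3,202);b=onz(c,334.3,400,202);print(a,b)
d=(a-b)/np.linalg.norm(a-b);az=np.degrees(np.arctan2(-d[0],d[1]));print('yaw',az)
m=a-d*75;print('top mid',m)
# dispenser front from this view: left side top edge px (397,?)..
print(onz(c,398,8,120),onz(c,390,88,120))
delta(s,np.array([m[0],m[1],240]),want(az)); 
E
```

```text
[ 512.93695299 -225.83728463  202.        ] [ 500.93421514 -353.70446091  202.        ]
yaw -5.362572158026525
top mid [ 505.92760649 -300.50902669  202.        ]
[583.83296034 -27.56264278 120.        ] [574.91766114 -89.4925926  120.        ]
tool-frame shift now [-110.1    6.7   80. ] after turn [-110.1    6.9   80.1] turn [-0.03 -0.01  0.1 ]
```

Emit:
move_arm(commands=[{"dx": -55, "dy": 3.5, "dz": 20, "ax": 0, "ay": 0, "az": 0, "jaw": -1}, {"dx": -55, "dy": 3.5, "dz": 40, "ax": 0, "ay": 0, "az": 0, "jaw": -1}, {"dx": 0, "dy": 0, "dz": 20, "ax": 0, "ay": 0, "az": 0, "jaw": -1}, {"dx": 0, "dy": 0, "dz": 0, "ax": 0, "ay": 0, "az": 0, "jaw": -1}])

```text
t: 3.12
tcp_pos: [507.1, -292.4, 241.6]
orientation: [0.737, 0.676, -0.0, -0.002]
contact_force: [0.4, 0.1, 0.2]
finger_gap: 85.7
```

```bash
python3 - <<'E'
from h import *
from station import robot
s=robot.sense();st(s)
cv2.imwrite('pics/w3.png',robot.capture('wrist')[:,:,::-1])
delta(s,np.array([505.9,-300.5,172]),want(-5.4))
E
```

```text
t 3.12 p [ 507.1 -292.4  241.6] y [ 0.996 -0.086 -0.004] z [-0.004  0.003 -1.   ] F [0.4 0.1 0.2] gap 85.7
tool-frame shift now [-8.3 -0.2 69.6] after turn [-8.2 -0.4 69.6] turn [-0.22 -0.13  0.44]
```

View pics/w3.png

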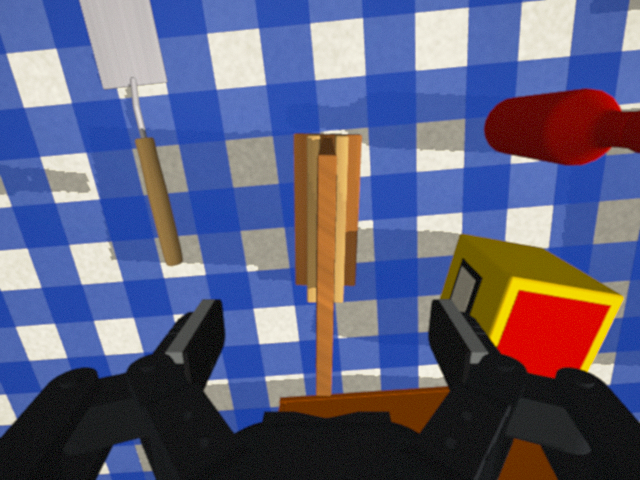

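Emit:
move_arm(commands=[{"dx": -8, "dy": -0.3, "dz": 40, "ax": 0, "ay": 0, "az": 0.4, "jaw": -1}, {"dx": 0, "dy": 0, "dz": 30, "ax": 0, "ay": 0, "az": 0, "jaw": -1}, {"dx": 0, "dy": 0, "dz": 0, "ax": 0, "ay": 0, "az": 0, "jaw": -1}, {"dx": 0, "dy": 0, "dz": 0, "ax": 0, "ay": 0, "az": 0, "jaw": 1}, {"dx": 0, "dy": 0, "dz": 0, "ax": 0, "ay": 0, "az": 0, "jaw": 1}])

```text
t: 3.8
tcp_pos: [507.1, -303.4, 175.4]
orientation: [0.74, 0.673, 0.001, 0.001]
contact_force: [0.6, 0.5, 0.8]
finger_gap: 51.3
```

Emit:
move_arm(commands=[{"dx": 0, "dy": 0, "dz": 0, "ax": 0, "ay": 0, "az": 0, "jaw": 1}, {"dx": 0, "dy": 0, "dz": 0, "ax": 0, "ay": 0, "az": 0, "jaw": 1}, {"dx": 0, "dy": 0, "dz": 0, "ax": 0, "ay": 0, "az": 0, "jaw": 1}, {"dx": 0, "dy": 0, "dz": 0, "ax": 0, "ay": 0, "az": 0, "jaw": 1}])

```text
t: 4.3
tcp_pos: [506.2, -303.6, 174.1]
orientation: [0.74, 0.672, 0.0, 0.0]
contact_force: [-0.8, 0.7, 5.8]
finger_gap: 9.2
```

```bash
python3 - <<'E'
from h import *
from station import robot
s=robot.sense();st(s);print(s['wrist_torque'])
E
```

```text
t 4.3 p [ 506.2 -303.6  174.1] y [ 0.995 -0.096  0.001] z [ 0.001 -0.    -1.   ] F [-0.8  0.7  5.8] gap 9.2
[ 0.18986047  0.14513548 -0.07189411]
```

Emit:
move_arm(commands=[{"dx": 0, "dy": 0, "dz": -8, "ax": 0, "ay": 0, "az": 0, "jaw": 1}, {"dx": 0, "dy": 0, "dz": -20, "ax": 0, "ay": 0, "az": 0, "jaw": 1}, {"dx": 0, "dy": 0, "dz": -30, "ax": 0, "ay": 0, "az": 0, "jaw": 1}, {"dx": 0, "dy": 0, "dz": -30, "ax": 0, "ay": 0, "az": 0, "jaw": 1}, {"dx": 25, "dy": 0, "dz": 0, "ax": 0, "ay": 0, "az": 0, "jaw": 1}])

```text
t: 4.92
tcp_pos: [508.8, -281.6, 265.5]
orientation: [0.742, 0.671, 0.001, 0.003]
contact_force: [0.2, 0.8, -1.8]
finger_gap: 9.2
```

Emit:
move_arm(commands=[{"dx": 45, "dy": -2, "dz": 0, "ax": 0, "ay": 0, "az": 1, "jaw": 1}, {"dx": 50, "dy": -2, "dz": 0, "ax": 0, "ay": 0, "az": 1, "jaw": 1}, {"dx": 50, "dy": -2, "dz": 0, "ax": 0, "ay": 0, "az": 0, "jaw": 1}, {"dx": 35, "dy": -2, "dz": 0, "ax": 0, "ay": 0, "az": 0, "jaw": 1}, {"dx": 15, "dy": 0, "dz": 0, "ax": 0, "ay": 0, "az": 0, "jaw": 1}])

```text
t: 5.55
tcp_pos: [523.8, -81.8, 262.4]
orientation: [0.751, 0.66, 0.001, -0.0]
contact_force: [-0.8, -0.1, -2.1]
finger_gap: 8.9
```

Emit:
move_arm(commands=[{"dx": 0, "dy": 0, "dz": 0, "ax": 0, "ay": 0, "az": 0, "jaw": 1}])

```text
t: 5.68
tcp_pos: [523.7, -83.8, 262.1]
orientation: [0.752, 0.66, 0.0, 0.0]
contact_force: [0.3, 0.2, -2.1]
finger_gap: 9.3
```

```bash
python3 - <<'E'
from h import *
from station import robot
s=robot.sense();st(s);print(s['wrist_torque'])
cv2.imwrite('pics/w4.png',robot.capture('wrist')[:,:,::-1])
E
```

```text
t 5.67 p [523.7 -83.8 262.1] y [ 0.992 -0.13   0.001] z [ 0.001 -0.    -1.   ] F [ 0.3  0.2 -2.1] gap 9.3
[-0.06827973  0.01470309  0.00629293]
```

View pics/w4.png

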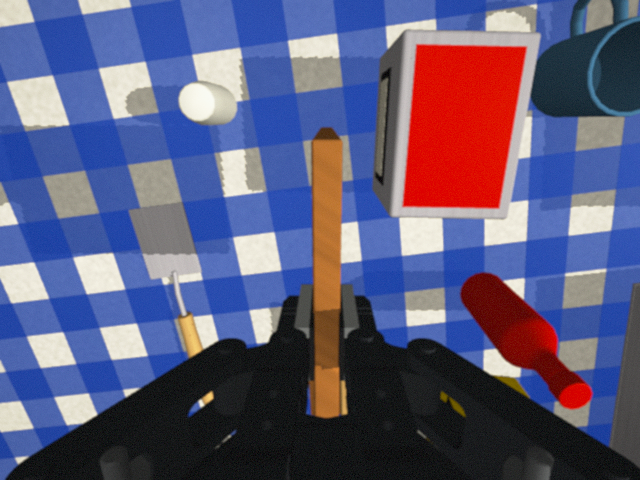

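```bash
python3 - <<'E'
from h import *
from station import robot
a=cv2.imread('pics/w4.png')
cv2.imwrite('pics/w4z.png',cv2.resize(a[15:235,365:555],None,fx=2.7,fy=2.7,interpolation=cv2.INTER_CUBIC))
s=robot.sense();c=robot.get_calibration('wrist');p,M=tool(s)
C=np.array([onz(c,*q,120) for q in [(405,30),(539,33),(508,217),(391,216)]]);print(C.round(1),C.mean(0))
for i in range(4): print(np.linalg.norm(C[i]-C[i-1]))
d=C[0]-C[3];print('yaw',np.degrees(np.arctan2(-d[0],d[1])),'front mid',(C[0]+C[3])/2)
d=C[1]-C[2];print('yaw back',np.degrees(np.arctan2(-d[0],d[1])))
for q in [(313,141),(341,141)]: print('board corner rel tool',M.T@(onz(c,*q,p[2]+28)-p))
E
```

```text
[[ 596.5   46.4  120. ]
 [ 691.    32.   120. ]
 [ 672.7 -102.5  120. ]
 [ 576.4  -88.9  120. ]] [634.12925134 -28.25886663 120.        ]
136.82689319914368
95.6585832121632
135.81212496638457
97.28268948838767
yaw -8.447397217013565 front mid [586.40313343 -21.27327963 120.        ]
yaw back -7.7631065770562335
board corner rel tool [ 73.43982419  -5.1240431  -28.04533719]
board corner rel tool [ 73.45066718   3.61583373 -28.04034892]
```

View pics/w4z.png

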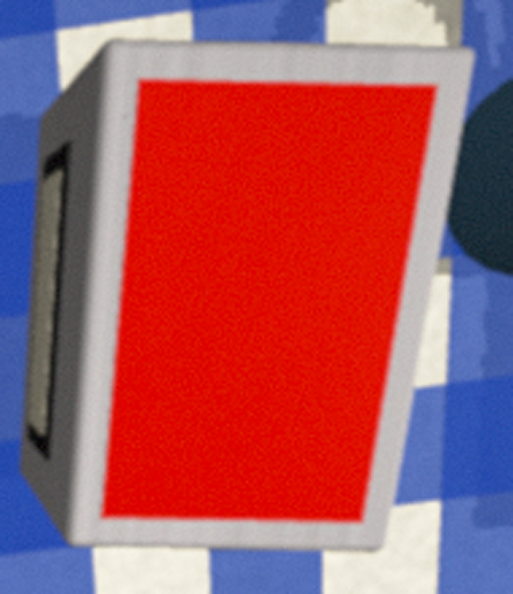

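```bash
cat >> h.py <<'E'
F=np.array([586,-20.5,0]);U=np.array([np.cos(np.radians(-8.1)),np.sin(np.radians(-8.1)),0]);V=np.array([-U[1],U[0],0])
E
python3 - <<'E'
from h import *
from station import robot
s=robot.sense();st(s)
delta(s,F-15*U-1*V+[0,0,175],want(-8.1,13))
E
```

```text
t 5.72 p [523.5 -85.2 262. ] y [ 0.991 -0.132  0.001] z [ 0.    -0.001 -1.   ] F [-0.8 -0.9 -1.6] gap 9.1
tool-frame shift now [71.5 38.4 87. ] after turn [71.8 56.4 76.3] turn [13.03  0.09  0.51]
```

Emit:
move_arm(commands=[{"dx": 0, "dy": 0, "dz": 0, "ax": 6.5, "ay": 0, "az": 0.3, "jaw": 1}, {"dx": 0, "dy": 0, "dz": 0, "ax": 6.5, "ay": 0, "az": 0.2, "jaw": 1}, {"dx": 24, "dy": 18, "dz": 20, "ax": 0, "ay": 0, "az": 0, "jaw": 1}, {"dx": 30, "dy": 22, "dz": 34, "ax": 0, "ay": 0, "az": 0, "jaw": 1}, {"dx": 18, "dy": 16, "dz": 22, "ax": 0, "ay": 0, "az": 0, "jaw": 1}])

```text
t: 6.35
tcp_pos: [571.1, -18.8, 173.3]
orientation: [0.751, 0.651, -0.075, -0.085]
contact_force: [0.5, 0.2, -1.6]
finger_gap: 8.9
```

Emit:
move_arm(commands=[{"dx": 0, "dy": 0, "dz": 0, "ax": 0, "ay": 0, "az": 0, "jaw": 1}])

```text
t: 6.48
tcp_pos: [570.2, -18.4, 173.0]
orientation: [0.75, 0.652, -0.076, -0.086]
contact_force: [-0.2, -0.3, -1.7]
finger_gap: 8.8
```

```bash
python3 - <<'E'
from h import *
from station import robot
s=robot.sense();st(s)
delta(s,F-15*U-1*V+[0,0,160],want(-8.1,13))
for n in ['wrist','scene']: cv2.imwrite(f'pics/{n}5.png',robot.capture(n)[:,:,::-1])
a=cv2.imread('pics/scene5.png');cv2.imwrite('pics/s5z.png',cv2.resize(a[150:350,200:400],None,fx=3,fy=3,interpolation=cv2.INTER_CUBIC))
E
```

```text
t 6.47 p [570.2 -18.4 173. ] y [ 0.964 -0.136 -0.228] z [-0.226  0.029 -0.974] F [-0.2 -0.3 -1.7] gap 8.8
tool-frame shift now [-0.9  3.8 12.4] after turn [-0.9  3.8 12.4] turn [-0.18  0.16  0.06]
```

View pics/wrist5.png

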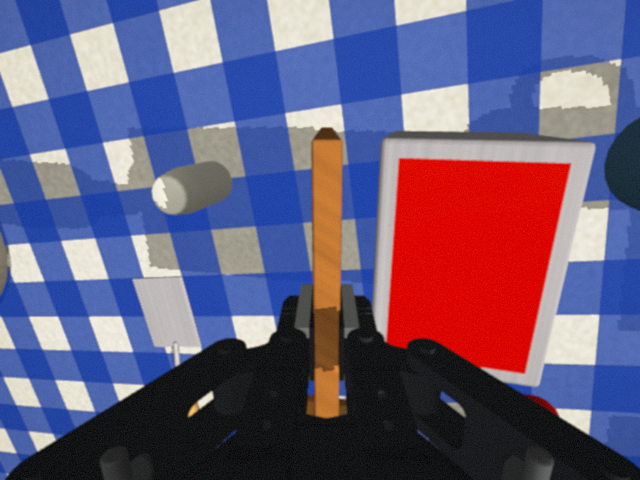

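View pics/s5z.png

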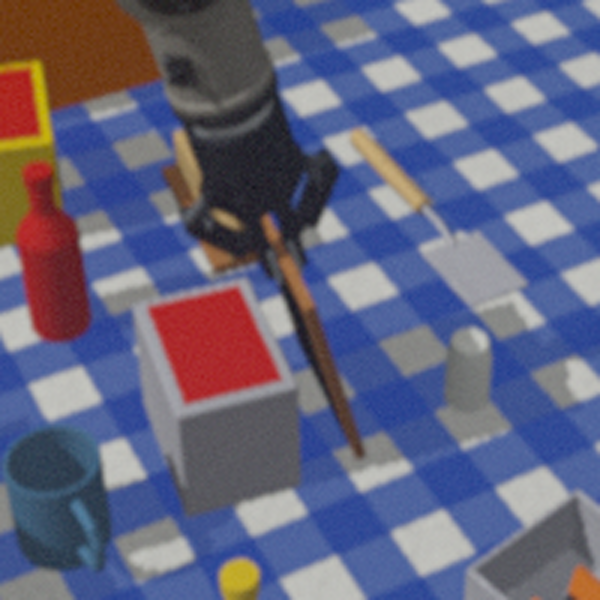

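```bash
python3 - <<'E'
from h import *
from station import robot
s=robot.sense();c=robot.get_calibration('wrist');p,M=tool(s)
uv=lambda X:((X-F)@U,(X-F)@V,X[2])
for q in [(383,140),(594,144),(540,385),(377,330)]: print(np.round(uv(onz(c,*q,120)),1))
# board near top corner: at tool z=-28 plane
P,d=ray(c,327,141);t=((p-28*M[:,2]-P)@M[:,2])/(d@M[:,2]);X=P+d*t;print('board corner',np.round(uv(X),1), M.T@(X-p))
E
```

```text
[  1.8  66.9 120. ]
[ 99.5  66.3 120. ]
[ 99.8 -71.2 120. ]
[  3.7 -48.  120. ]
board corner [ -9.4  71.2 202.8] [ 73.37605556  -0.65381672 -28.        ]
```

Emit:
move_arm(commands=[{"dx": 0, "dy": 2.3, "dz": 10, "ax": 0, "ay": 0, "az": 0, "jaw": 1}, {"dx": 0, "dy": 0, "dz": 0, "ax": 0, "ay": 0, "az": 0, "jaw": 1}, {"dx": 0, "dy": 0.5, "dz": 2, "ax": 0, "ay": 0, "az": 0, "jaw": 1}, {"dx": 0, "dy": 0, "dz": 0, "ax": 0, "ay": 0, "az": 0, "jaw": 1}])

```text
t: 7.08
tcp_pos: [570.6, -18.0, 162.7]
orientation: [0.75, 0.652, -0.074, -0.085]
contact_force: [0.2, 0.9, -1.7]
finger_gap: 9.3
```

Emit:
move_arm(commands=[{"dx": 0, "dy": 0.5, "dz": 2, "ax": 0, "ay": 0, "az": 0, "jaw": 1}, {"dx": 0, "dy": 0, "dz": 0, "ax": 0, "ay": 0, "az": 0, "jaw": 1}])

```text
t: 7.32
tcp_pos: [570.6, -17.9, 160.4]
orientation: [0.75, 0.652, -0.075, -0.085]
contact_force: [0.0, 0.1, -0.9]
finger_gap: 8.8
```

Emit:
move_arm(commands=[{"dx": 0, "dy": 0.5, "dz": 2, "ax": 0, "ay": 0, "az": 0, "jaw": 1}, {"dx": 0, "dy": 0, "dz": 0, "ax": 0, "ay": 0, "az": 0, "jaw": 1}])

```text
t: 7.58
tcp_pos: [571.2, -18.2, 158.9]
orientation: [0.75, 0.652, -0.074, -0.085]
contact_force: [0.8, -0.6, 2.8]
finger_gap: 9.1
```

Emit:
move_arm(commands=[{"dx": 0, "dy": -0.3, "dz": -1.2, "ax": 0, "ay": 0, "az": 0, "jaw": 1}, {"dx": 0, "dy": 7.8, "dz": -1.8, "ax": 0, "ay": 0, "az": 0, "jaw": 1}, {"dx": 0, "dy": 5.8, "dz": -1.4, "ax": 0, "ay": 0, "az": 0, "jaw": 1}, {"dx": 0, "dy": 0, "dz": 0, "ax": 0, "ay": 0, "az": 0, "jaw": 1}])

```text
t: 8.07
tcp_pos: [585.1, -20.1, 159.4]
orientation: [0.75, 0.652, -0.075, -0.085]
contact_force: [0.1, 0.3, -1.4]
finger_gap: 9.1
```

Emit:
move_arm(commands=[{"dx": 0, "dy": 2.9, "dz": -0.7, "ax": 0, "ay": 0, "az": 0, "jaw": 1}, {"dx": 0, "dy": 0, "dz": 0, "ax": 0, "ay": 0, "az": 0, "jaw": 1}])

```text
t: 8.32
tcp_pos: [587.6, -20.4, 159.7]
orientation: [0.75, 0.652, -0.075, -0.085]
contact_force: [-0.3, -0.2, -2.8]
finger_gap: 9.0
```

Emit:
move_arm(commands=[{"dx": 0, "dy": 1.9, "dz": -0.5, "ax": 0, "ay": 0, "az": 0, "jaw": 1}, {"dx": 0, "dy": 0, "dz": 0, "ax": 0, "ay": 0, "az": 0, "jaw": 1}])

```text
t: 8.57
tcp_pos: [589.5, -20.6, 159.8]
orientation: [0.75, 0.652, -0.075, -0.085]
contact_force: [1.0, -0.3, -2.5]
finger_gap: 8.9
```

Emit:
move_arm(commands=[{"dx": 0, "dy": 1.9, "dz": -0.4, "ax": 0, "ay": 0, "az": 0, "jaw": 1}, {"dx": 0, "dy": 0, "dz": 0, "ax": 0, "ay": 0, "az": 0, "jaw": 1}])

```text
t: 8.82
tcp_pos: [590.3, -20.7, 159.6]
orientation: [0.75, 0.651, -0.075, -0.086]
contact_force: [-4.3, 0.7, 1.6]
finger_gap: 9.3
```

Emit:
move_arm(commands=[{"dx": 0, "dy": 1.9, "dz": -0.4, "ax": 0, "ay": 0, "az": 0, "jaw": 1}, {"dx": 0, "dy": 0, "dz": 0, "ax": 0, "ay": 0, "az": 0, "jaw": 1}])

```text
t: 9.07
tcp_pos: [590.8, -20.8, 159.6]
orientation: [0.75, 0.651, -0.076, -0.088]
contact_force: [-8.7, 2.8, 2.9]
finger_gap: 9.1
```

```bash
python3 - <<'E'
from h import *
from station import robot
s=robot.sense();st(s);print(s['wrist_torque'])
for n in ['wrist','scene']: cv2.imwrite(f'pics/{n}6.png',robot.capture(n)[:,:,::-1])
E
```

```text
t 9.07 p [590.8 -20.8 159.6] y [ 0.963 -0.136 -0.231] z [-0.229  0.032 -0.973] F [-8.7  2.8  2.9] gap 9.1
[ 0.35653222  2.11101587 -0.2370234 ]
```

View pics/wrist6.png

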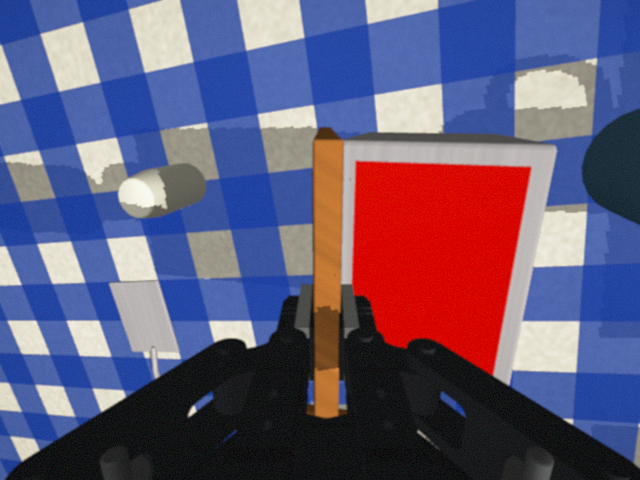

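Emit:
move_arm(commands=[{"dx": 0, "dy": -1.9, "dz": 0.4, "ax": 0, "ay": 0, "az": 0, "jaw": 1}, {"dx": 0, "dy": 0.3, "dz": 1.3, "ax": 0, "ay": 0, "az": 0, "jaw": 1}, {"dx": 0, "dy": 0, "dz": 0, "ax": 0, "ay": 0, "az": 0, "jaw": 1}])

```text
t: 9.55
tcp_pos: [590.3, -20.8, 158.8]
orientation: [0.75, 0.651, -0.075, -0.086]
contact_force: [-6.3, 2.1, 4.6]
finger_gap: 9.0
```

Emit:
move_arm(commands=[{"dx": 0, "dy": -1.0, "dz": 0.2, "ax": 0, "ay": 0, "az": 0, "jaw": 1}, {"dx": 0, "dy": 0, "dz": 0, "ax": 0, "ay": 0, "az": 0, "jaw": 1}])

```text
t: 9.8
tcp_pos: [590.2, -20.8, 158.8]
orientation: [0.75, 0.652, -0.075, -0.085]
contact_force: [-5.8, 1.3, 5.3]
finger_gap: 8.8
```

Emit:
move_arm(commands=[{"dx": 0, "dy": -0.5, "dz": 0, "ax": 0, "ay": 0, "az": 0, "jaw": 0.7}, {"dx": 0, "dy": 0, "dz": 0, "ax": 0, "ay": 0, "az": 0, "jaw": 0.6}, {"dx": 0, "dy": 0, "dz": 0, "ax": 0, "ay": 0, "az": 0, "jaw": 0.4}, {"dx": 0, "dy": 0, "dz": 0, "ax": 0, "ay": 0, "az": 0, "jaw": 0}])

```text
t: 10.3
tcp_pos: [590.2, -20.7, 158.6]
orientation: [0.75, 0.652, -0.074, -0.085]
contact_force: [0.6, -0.3, 0.5]
finger_gap: 42.2
```

```bash
python3 - <<'E'
from h import *
from station import robot
s=robot.sense();st(s)
cv2.imwrite(f'pics/w7.png',robot.capture('wrist')[:,:,::-1])
E
```

```text
t 10.3 p [590.2 -20.7 158.6] y [ 0.965 -0.136 -0.224] z [-0.222  0.03  -0.975] F [ 0.6 -0.3  0.5] gap 42.2
```

View pics/w7.png

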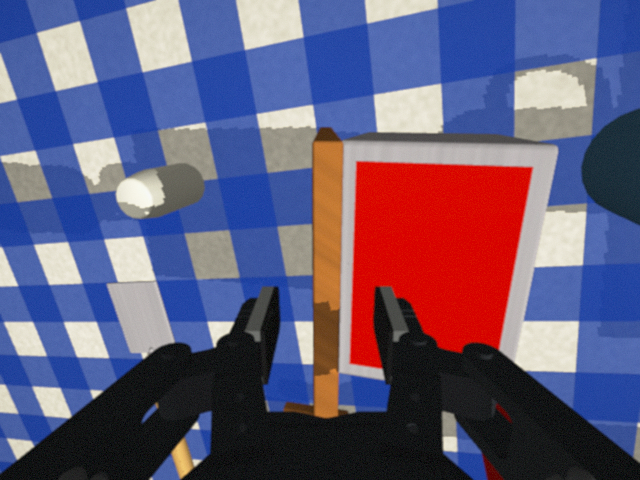

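Emit:
move_arm(commands=[{"dx": 0, "dy": 0, "dz": -15, "ax": 0, "ay": 0, "az": 0, "jaw": 0}, {"dx": 0, "dy": 0, "dz": -45, "ax": 0, "ay": 0, "az": 0, "jaw": 0}, {"dx": 0, "dy": 0, "dz": -50, "ax": 0, "ay": 0, "az": 0, "jaw": -1}, {"dx": 0, "dy": 0, "dz": -10, "ax": 0, "ay": 0, "az": 0, "jaw": -1}, {"dx": 0, "dy": 0, "dz": 0, "ax": 0, "ay": 0, "az": 0, "jaw": -1}])

```text
t: 10.98
tcp_pos: [617.0, -24.5, 276.4]
orientation: [0.75, 0.652, -0.074, -0.085]
contact_force: [0.1, -0.0, -0.1]
finger_gap: 85.3
```

```bash
python3 - <<'E'
from h import *
from station import robot
s=robot.sense();st(s);print(repr(s['orientation']))
for n in ['wrist','scene']: cv2.imwrite(f'pics/{n}8.png',robot.capture(n)[:,:,::-1])
a=cv2.imread('pics/scene8.png');cv2.imwrite('pics/s8z.png',cv2.resize(a[150:350,200:400],None,fx=3,fy=3,interpolation=cv2.INTER_CUBIC))
delta(s,np.array([526,333.6,230]),want(12.6))
E
```

```text
t 10.97 p [617.  -24.5 276.4] y [ 0.965 -0.136 -0.223] z [-0.221  0.031 -0.975] F [ 0.1 -0.  -0.1] gap 85.3
array([ 0.75013261,  0.65167296, -0.07387107, -0.08465515])
tool-frame shift now [ 341.9 -126.3   76.3] after turn [369.4 -10.7  46.4] turn [-12.77  -2.3  -20.55]
```

View pics/wrist8.png

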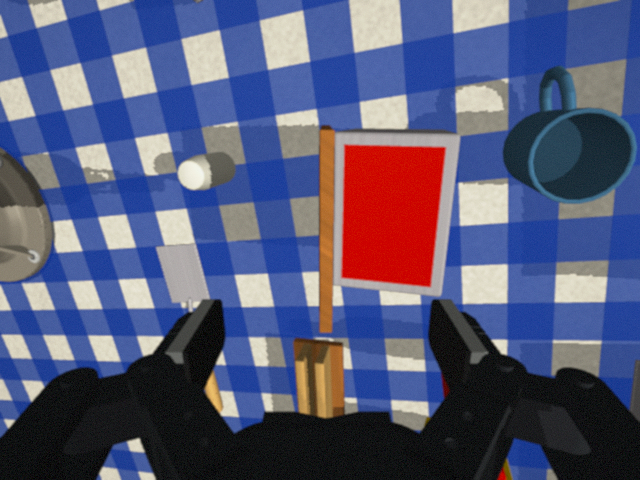

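View pics/s8z.png

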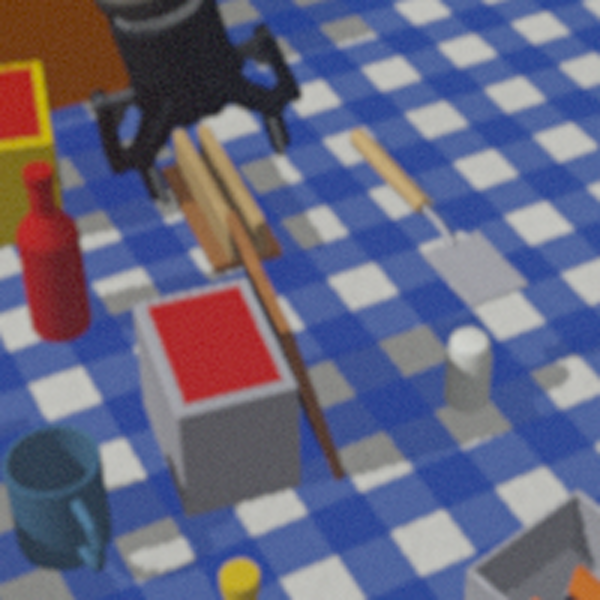

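```bash
python3 - <<'E'
from h import *
from station import robot
a=cv2.imread('pics/wrist8.png')
cv2.imwrite('pics/w8z.png',cv2.resize(a[115:345,300:360],None,fx=2.6,fy=2.6,interpolation=cv2.INTER_CUBIC))
s=robot.sense();c=robot.get_calibration('wrist')
A=onz(c,326.5,130,185.9);B=onz(c,325,332,185.9);print(A,B,np.linalg.norm(A-B),(A+B)/2)
uv=lambda X:((X-F)@U,(X-F)@V,X[2])
for q in [(334,132),(458,133),(441,295),(332,285)]: print(np.round(uv(onz(c,*q,120)),1))
print(uv(A),uv(B))
E
```

```text
[604.91687696  51.31070963 185.9       ] [583.3106457  -94.67627512 185.9       ] 147.57719656176465 [594.11376133 -21.68278274 185.9       ]
[ -0.4  70.2 120. ]
[ 95.1  70.4 120. ]
[ 96.2 -65.6 120. ]
[ -1.1 -67.1 120. ]
(np.float64(8.609938262448452), np.float64(73.75971268037748), np.float64(185.9)) (np.float64(7.789004161771522), np.float64(-73.81520054077968), np.float64(185.90000000000003))
```

View pics/w8z.png

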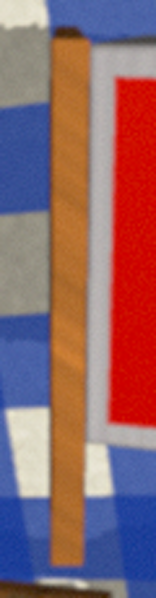

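Emit:
move_arm(commands=[{"dx": 0, "dy": 0, "dz": -10, "ax": -6.4, "ay": -1.2, "az": -10.3, "jaw": -1}, {"dx": 40, "dy": -10, "dz": 0, "ax": -6.4, "ay": -1.2, "az": -10.3, "jaw": -1}, {"dx": 55, "dy": -2, "dz": 0, "ax": 0, "ay": 0, "az": 0, "jaw": -1}, {"dx": 60, "dy": -2, "dz": 0, "ax": 0, "ay": 0, "az": 0, "jaw": -1}, {"dx": 60, "dy": 0, "dz": 10, "ax": 0, "ay": 0, "az": 0, "jaw": -1}])

```text
t: 11.7
tcp_pos: [571.7, 188.3, 276.8]
orientation: [0.641, 0.767, -0.01, -0.01]
contact_force: [1.3, -0.3, 0.5]
finger_gap: 85.6
```

```bash
python3 - <<'E'
from h import *
from station import robot
s=robot.sense();st(s)
delta(s,np.array([526,333.6,210]),want(12.6))
E
```

```text
t 11.7 p [571.7 188.3 276.8] y [ 0.984  0.177 -0.029] z [-0.029 -0.002 -1.   ] F [ 1.3 -0.3  0.5] gap 85.6
tool-frame shift now [150.9 -17.2  67.8] after turn [151.8 -12.9  66.8] turn [-1.64 -0.21 -2.38]
```

Emit:
move_arm(commands=[{"dx": 52, "dy": -6, "dz": 20, "ax": -1, "ay": -0.2, "az": -2, "jaw": -1}, {"dx": 50, "dy": -5, "dz": 25, "ax": 0, "ay": 0, "az": 0, "jaw": -1}, {"dx": 40, "dy": -3, "dz": 20, "ax": 0, "ay": 0, "az": 0, "jaw": -1}, {"dx": 0, "dy": 0, "dz": 0, "ax": 0, "ay": 0, "az": 0, "jaw": -1}, {"dx": 0, "dy": 0, "dz": 0, "ax": 0, "ay": 0, "az": 0, "jaw": -1}])

```text
t: 12.32
tcp_pos: [529.5, 321.8, 212.0]
orientation: [0.628, 0.778, -0.005, -0.003]
contact_force: [-0.5, -0.5, -1.0]
finger_gap: 85.5
```

```bash
python3 - <<'E'
from h import *
from station import robot
s=robot.sense();st(s)
delta(s,np.array([526,333.6,102]),want(12.6))
a=robot.capture('wrist')[:,:,::-1];cv2.imwrite('pics/w9.png',a)
cv2.imwrite('pics/w9z.png',cv2.resize(a[190:310,250:400],None,fx=5,fy=5,interpolation=cv2.INTER_CUBIC))
E
```

```text
t 12.32 p [529.5 321.8 212. ] y [ 0.977  0.211 -0.012] z [-0.011 -0.004 -1.   ] F [-0.5 -0.5 -1. ] gap 85.5
tool-frame shift now [ 12.5   0.4 110. ] after turn [ 12.3  -0.9 110. ] turn [-0.69  0.1  -0.39]
```

View pics/w9.png

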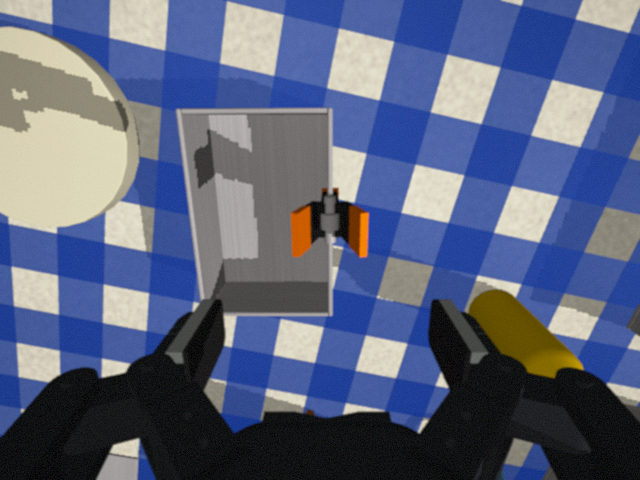

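View pics/w9z.png

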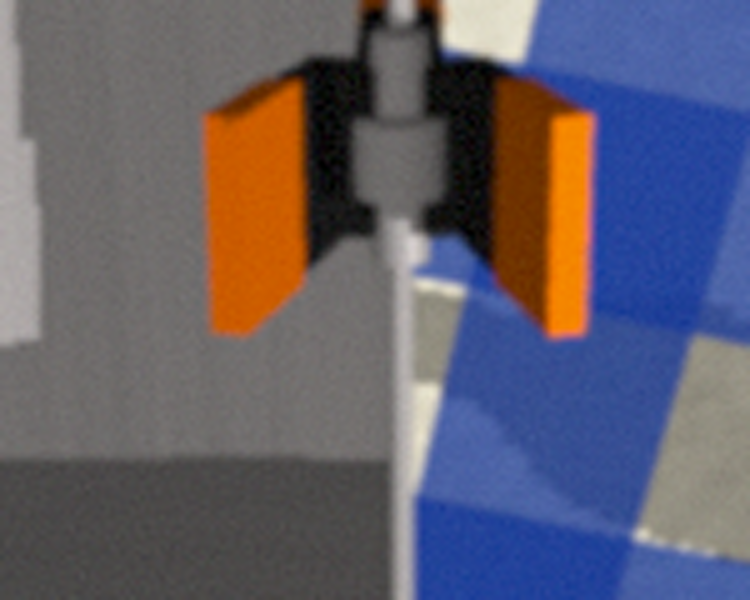

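```bash
python3 - <<'E'
from h import *
from station import robot
s=robot.sense();c=robot.get_calibration('wrist');p,M=tool(s)
L=onz(c,291.7,234.7,135);Rr=onz(c,368.2,235.2,135);m=(L+Rr)/2;az=np.degrees(np.arctan2(*(Rr-L)[[1,0]]));print(L,Rr,np.linalg.norm(L-Rr),m,az)
a=onz(c,331,110,70);b=onz(c,331,315,70);d=a-b;print('rim',a,b,np.linalg.norm(d),np.degrees(np.arctan2(-d[0],d[1])))
delta(s,np.array([m[0],m[1],102]),want(12.7))
E
```

```text
[505.13094564 324.13776452 135.        ] [553.97134843 334.52776323 135.        ] 49.93332572494343 [529.55114703 329.33276388 135.        ] 12.009709208914066
rim [513.47494726 406.06247021  70.        ] [551.53484277 233.41986275  70.        ] 176.78808092434335 12.432272555225744
tool-frame shift now [  8.2   2.3 110.6] after turn [  8.    1.1 110.6] turn [-0.62  0.07 -0.57]
```

Emit:
move_arm(commands=[{"dx": 8, "dy": 1, "dz": 25, "ax": -0.6, "ay": 0, "az": -0.4, "jaw": -1}, {"dx": 0, "dy": 0, "dz": 25, "ax": 0, "ay": 0, "az": 0, "jaw": -1}, {"dx": 0, "dy": 0, "dz": 0, "ax": 0, "ay": 0, "az": 0, "jaw": -1}, {"dx": 0, "dy": 0, "dz": 0, "ax": 0, "ay": 0, "az": 0, "jaw": -1}])

```text
t: 12.88
tcp_pos: [530.0, 330.0, 164.1]
orientation: [0.626, 0.78, 0.001, 0.0]
contact_force: [-0.0, 0.9, -0.0]
finger_gap: 85.9
```

```bash
python3 - <<'E'
from h import *
from station import robot
s=robot.sense();st(s)
a=robot.capture('wrist')[:,:,::-1];cv2.imwrite('pics/w10.png',a)
cv2.imwrite('pics/w10z.png',cv2.resize(a[210:360,240:420],None,fx=4,fy=4,interpolation=cv2.INTER_CUBIC))
E
```

```text
t 12.88 p [530.  330.  164.1] y [0.976 0.217 0.002] z [ 0.001  0.001 -1.   ] F [-0.   0.9 -0. ] gap 85.9
```

View pics/w10.png

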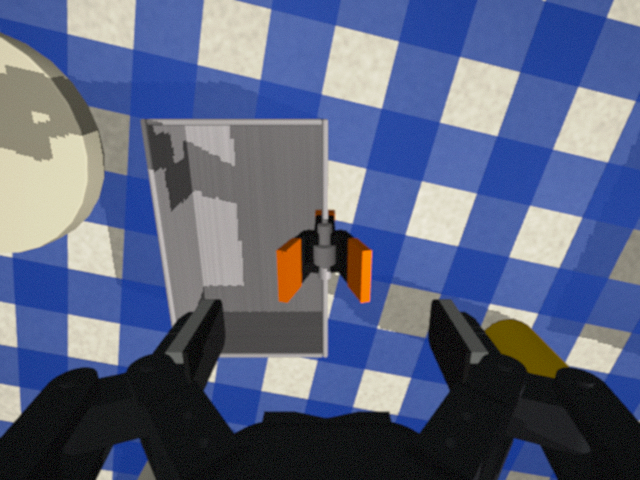

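View pics/w10z.png

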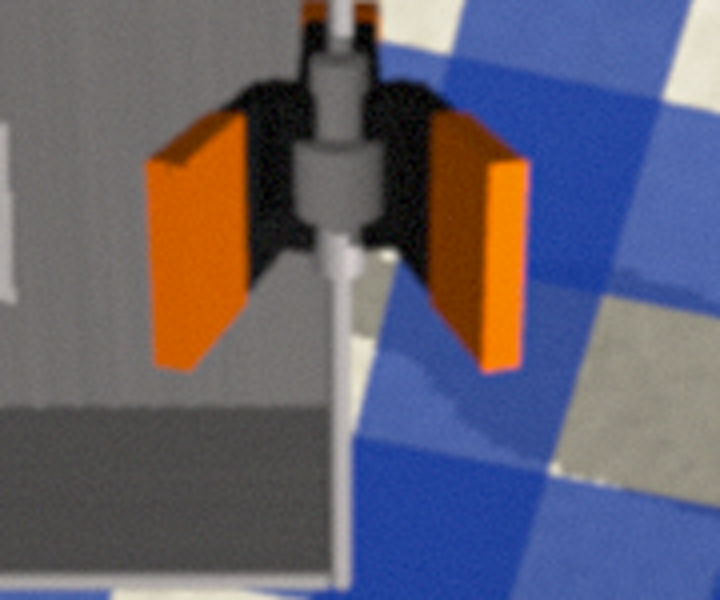

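```bash
python3 - <<'E'
from h import *
from station import robot
s=robot.sense();c=robot.get_calibration('wrist');p,M=tool(s)
L=onz(c,277.8,276,135);Rr=onz(c,371.3,276,135);m=(L+Rr)/2;az=np.degrees(np.arctan2(*(Rr-L)[[1,0]]));print(np.linalg.norm(L-Rr),m,az,M.T@(m-p))
a=onz(c,326,120,70);b=onz(c,326,356,70);print('rim at',[M.T@(x-p) for x in (a,b)])
delta(s,np.array([m[0],m[1],102]),want(12.5))
E
```

```text
49.485089275077385 [528.56663759 331.19990784 135.        ] 12.564810536787235 [ 1.15092325 -1.33729994 29.33134099]
rim at [array([79.57148242, -0.70764233, 94.38532429]), array([-97.93156259,  -0.53227412,  94.2666912 ])]
tool-frame shift now [ 1.1 -1.4 62.3] after turn [ 1.2 -1.3 62.3] turn [ 0.12 -0.04  0.05]
```

Emit:
move_arm(commands=[{"dx": 1.1, "dy": -1.1, "dz": 30, "ax": 0, "ay": 0, "az": 0, "jaw": -1}, {"dx": 0, "dy": 0, "dz": 32, "ax": 0, "ay": 0, "az": 0, "jaw": -1}, {"dx": 0, "dy": 0, "dz": 0, "ax": 0, "ay": 0, "az": 0, "jaw": -1}, {"dx": 0, "dy": 0, "dz": 0, "ax": 0, "ay": 0, "az": 0, "jaw": -0.4}, {"dx": 0, "dy": 0, "dz": 0, "ax": 0, "ay": 0, "az": 0, "jaw": 0}])

```text
t: 13.55
tcp_pos: [528.7, 332.2, 102.7]
orientation: [0.625, 0.781, 0.001, 0.0]
contact_force: [-0.0, -0.4, 0.3]
finger_gap: 51.5
```

```bash
python3 - <<'E'
from h import *
from station import robot
s=robot.sense();st(s)
a=robot.capture('wrist')[:,:,::-1];cv2.imwrite('pics/w11.png',a)
E
```

```text
t 13.55 p [528.7 332.2 102.7] y [0.976 0.218 0.003] z [ 0.002  0.002 -1.   ] F [-0.  -0.4  0.3] gap 51.5
```

View pics/w11.png

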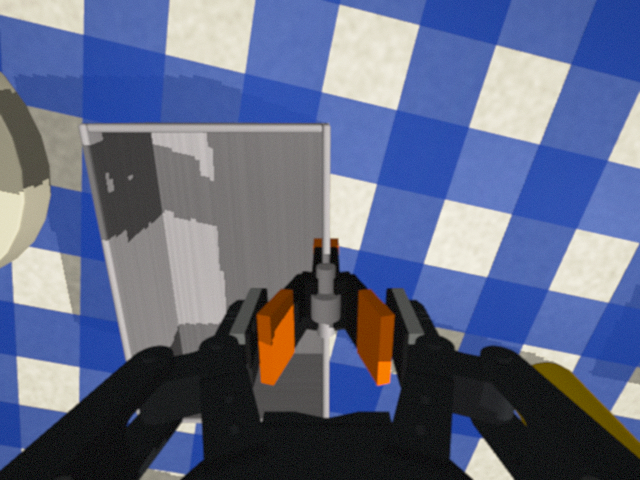

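Emit:
move_arm(commands=[{"dx": 0, "dy": 0, "dz": 0, "ax": 0, "ay": 0, "az": 0, "jaw": 0.3}, {"dx": 0, "dy": 0, "dz": 0, "ax": 0, "ay": 0, "az": 0, "jaw": 1}, {"dx": 0, "dy": 0, "dz": 0, "ax": 0, "ay": 0, "az": 0, "jaw": 1}, {"dx": 0, "dy": 0, "dz": 0, "ax": 0, "ay": 0, "az": 0, "jaw": 1}, {"dx": 0, "dy": 0, "dz": 0, "ax": 0, "ay": 0, "az": 0, "jaw": 1}])

```text
t: 14.22
tcp_pos: [527.5, 331.6, 100.8]
orientation: [0.625, 0.781, -0.0, -0.0]
contact_force: [-0.3, -0.5, -0.9]
finger_gap: 23.9
```

```bash
python3 - <<'E'
from h import *
from station import robot
s=robot.sense();st(s)
a=robot.capture('wrist')[:,:,::-1];cv2.imwrite('pics/w12.png',a)
E
```

```text
t 14.22 p [527.5 331.6 100.8] y [ 0.976  0.219 -0.   ] z [-0. -0. -1.] F [-0.3 -0.5 -0.9] gap 23.9
```

View pics/w12.png

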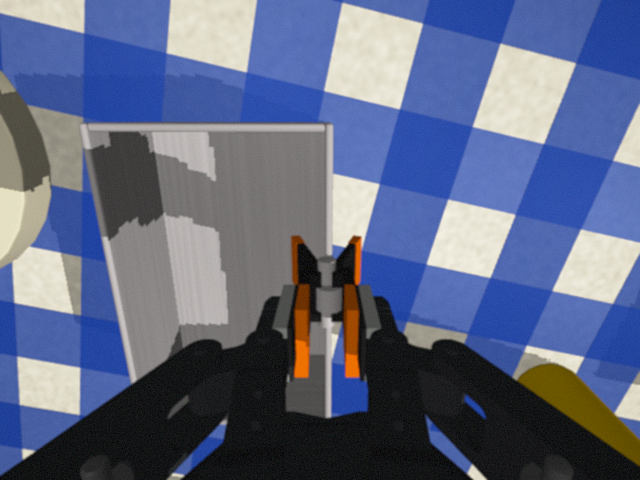

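Emit:
move_arm(commands=[{"dx": 0, "dy": 0, "dz": -10, "ax": 0, "ay": 0, "az": 0, "jaw": 1}, {"dx": 0, "dy": 0, "dz": -30, "ax": 0, "ay": 0, "az": 0, "jaw": 1}, {"dx": 0, "dy": 0, "dz": -50, "ax": 0, "ay": 0, "az": 0, "jaw": 1}, {"dx": 0, "dy": 0, "dz": -55, "ax": 0, "ay": 0, "az": 0, "jaw": 1}, {"dx": 0, "dy": 0, "dz": -50, "ax": 0, "ay": 0, "az": 0, "jaw": 1}])

```text
t: 14.9
tcp_pos: [527.7, 331.4, 298.7]
orientation: [0.625, 0.78, 0.001, 0.0]
contact_force: [0.4, 0.3, -1.9]
finger_gap: 23.9
```

```bash
python3 - <<'E'
from h import *
from station import robot
s=robot.sense();st(s)
for n in ['wrist','scene']: cv2.imwrite(f'pics/{n}13.png',robot.capture(n)[:,:,::-1])
a=cv2.imread('pics/wrist13.png');cv2.imwrite('pics/w13z.png',cv2.resize(a[220:400,250:400],None,fx=4,fy=3.3,interpolation=cv2.INTER_CUBIC))
top=np.array([596.0,-21.5,185.9])
W=want(-8.1,13.0)
delta(s,top-70*W[:,2],W)
E
```

```text
t 14.9 p [527.7 331.4 298.7] y [0.976 0.218 0.001] z [ 0.001  0.001 -1.   ] F [ 0.4  0.3 -1.9] gap 23.9
tool-frame shift now [-364.9    4.3   44.4] after turn [-339.8  139.7   13.5] turn [12.92  2.3  20.62]
```

View pics/w13z.png

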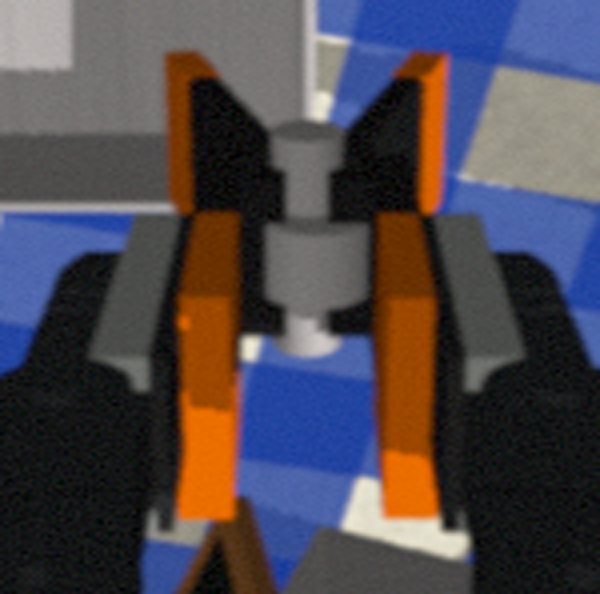

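View pics/scene13.png

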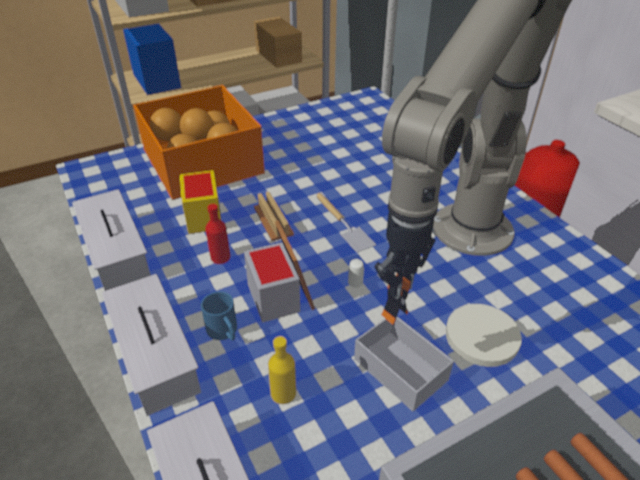

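```bash
python3 - <<'E'
from h import *
from station import robot
s=robot.sense();c=robot.get_calibration('wrist');p,M=tool(s)
for h in (54,60):
  for q in [(292,236.7),(361.8,236.7)]:
    P,d=ray(c,*q);t=((p+h*M[:,2]-P)@M[:,2])/(d@M[:,2]);print(h,(M.T@(P+d*t-p)).round(1))
# handle tip ends px bottom: (180..238,517)->; z ~ -34
for q in [(294.5,376.5),(358,376.5),(295.5,308),(357.5,308)]:
    P,d=ray(c,*q);t=((p-34*M[:,2]-P)@M[:,2])/(d@M[:,2]);print('handle',(M.T@(P+d*t-p)).round(1))
E
```

```text
54 [ 14.8 -20.5  54. ]
54 [14.8 20.3 54. ]
60 [ 12.8 -21.1  60. ]
60 [12.8 20.9 60. ]
handle [-10.2 -12.2 -34. ]
handle [-10.2  11.3 -34. ]
handle [ 18.3 -11.1 -34. ]
handle [ 18.3  10.3 -34. ]
```

```bash
python3 - <<'E'
from h import *
from station import robot
s=robot.sense()
M=R.from_quat([0.75013261,0.65167296,-0.07387107,-0.08465515]).as_matrix()
delta(s,np.array([590.2,-20.7,158.6])-120*M[:,2],M)
E
```

```text
tool-frame shift now [-367.3    6.    25.7] after turn [-341.5  137.9   -3.2] turn [13.3   1.9  20.58]
```

Emit:
move_arm(commands=[{"dx": 0, "dy": 0, "dz": 0, "ax": 6.6, "ay": 0.9, "az": 10.3, "jaw": 1}, {"dx": 0, "dy": 0, "dz": 0, "ax": 6.6, "ay": 0.9, "az": 10.3, "jaw": 1}, {"dx": -50, "dy": 20, "dz": -1, "ax": 0, "ay": 0, "az": 0, "jaw": 1}, {"dx": -55, "dy": 22, "dz": -1, "ax": 0, "ay": 0, "az": 0, "jaw": 1}, {"dx": -55, "dy": 22, "dz": 0, "ax": 0, "ay": 0, "az": 0, "jaw": 1}])

```text
t: 15.62
tcp_pos: [575.4, 164.6, 285.6]
orientation: [0.736, 0.669, -0.07, -0.073]
contact_force: [-0.0, -0.8, -0.7]
finger_gap: 23.7
```

```bash
python3 - <<'E'
from h import *
from station import robot
s=robot.sense();st(s)
M=R.from_quat([0.75013261,0.65167296,-0.07387107,-0.08465515]).as_matrix()
delta(s,np.array([590.2,-20.7,158.6])-120*M[:,2],M)
E
```

```text
t 15.62 p [575.4 164.6 285.6] y [ 0.975 -0.094 -0.201] z [-0.201  0.015 -0.98 ] F [-0.  -0.8 -0.7] gap 23.7
tool-frame shift now [-184.1   60.    -1.2] after turn [-181.3   67.9   -5.2] turn [1.31 0.78 2.49]
```

Emit:
move_arm(commands=[{"dx": -53, "dy": 18, "dz": -3, "ax": 0.8, "ay": 0.4, "az": 1.5, "jaw": 1}, {"dx": -53, "dy": 20, "dz": -2, "ax": 0, "ay": 0, "az": 0, "jaw": 1}, {"dx": -40, "dy": 14, "dz": 0, "ax": 0, "ay": 0, "az": 0, "jaw": 1}, {"dx": -20, "dy": 8, "dz": 0, "ax": 0, "ay": 0, "az": 0, "jaw": 1}, {"dx": 0, "dy": 0, "dz": 0, "ax": 0, "ay": 0, "az": 0, "jaw": 1}])

```text
t: 16.25
tcp_pos: [615.6, -6.2, 278.4]
orientation: [0.745, 0.658, -0.073, -0.08]
contact_force: [0.5, 0.7, -1.0]
finger_gap: 23.6
```

```bash
python3 - <<'E'
from h import *
from station import robot
s=robot.sense();st(s)
M=R.from_quat([0.75013261,0.65167296,-0.07387107,-0.08465515]).as_matrix()
delta(s,np.array([590.2,-20.7,158.6])-120*M[:,2],M)
E
```

```text
t 16.25 p [615.6  -6.2 278.4] y [ 0.969 -0.122 -0.215] z [-0.214  0.023 -0.977] F [ 0.5  0.7 -1. ] gap 23.6
tool-frame shift now [-17.9   3.9   2.1] after turn [-17.8   4.2   1.9] turn [0.48 0.36 0.85]
```

Emit:
move_arm(commands=[{"dx": -17.8, "dy": 4, "dz": 2, "ax": 0.5, "ay": 0.3, "az": 0.9, "jaw": 1}, {"dx": 0, "dy": 0, "dz": 0, "ax": 0, "ay": 0, "az": 0, "jaw": 1}, {"dx": 0, "dy": 0, "dz": 0, "ax": 0, "ay": 0, "az": 0, "jaw": 1}])

```text
t: 16.62
tcp_pos: [617.0, -22.6, 275.7]
orientation: [0.749, 0.653, -0.074, -0.085]
contact_force: [-1.2, 0.4, -1.0]
finger_gap: 24.2
```

```bash
python3 - <<'E'
from h import *
from station import robot
s=robot.sense();st(s)
M=R.from_quat([0.75013261,0.65167296,-0.07387107,-0.08465515]).as_matrix()
delta(s,np.array([590.2,-20.7,158.6])-120*M[:,2],M)
a=robot.capture('wrist')[:,:,::-1];cv2.imwrite('pics/w14.png',a)
E
```

```text
t 16.62 p [617.  -22.6 275.7] y [ 0.965 -0.134 -0.224] z [-0.222  0.03  -0.975] F [-1.2  0.4 -1. ] gap 24.2
tool-frame shift now [-1.8  0.1  0.1] after turn [-1.8  0.1  0.1] turn [-0.02  0.06  0.13]
```

View pics/w14.png

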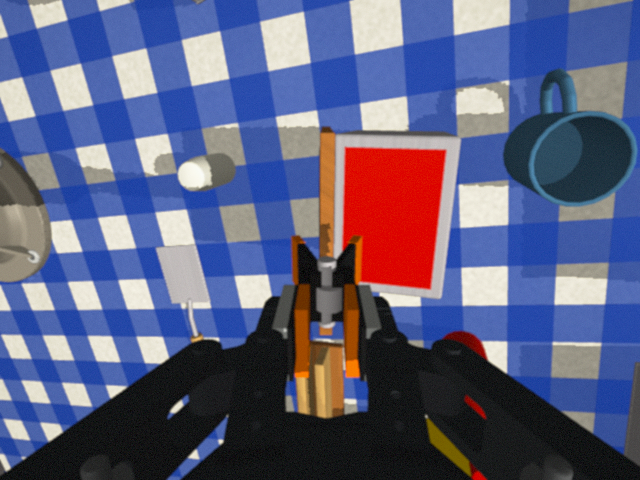

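Emit:
move_arm(commands=[{"dx": -3, "dy": 0, "dz": 10, "ax": 0, "ay": 0, "az": 0, "jaw": 1}, {"dx": 0, "dy": 0, "dz": 12, "ax": 0, "ay": 0, "az": 0, "jaw": 1}, {"dx": 0, "dy": 0, "dz": 0, "ax": 0, "ay": 0, "az": 0, "jaw": 1}, {"dx": 0, "dy": 0, "dz": 0, "ax": 0, "ay": 0, "az": 0, "jaw": 1}])

```text
t: 17.18
tcp_pos: [611.7, -25.7, 254.3]
orientation: [0.75, 0.652, -0.074, -0.084]
contact_force: [0.4, -0.1, -0.9]
finger_gap: 24.1
```

```bash
python3 - <<'E'
from h import *
from station import robot
s=robot.sense();st(s)
a=robot.capture('wrist')[:,:,::-1];cv2.imwrite('pics/w15.png',a)
cv2.imwrite('pics/w15z.png',cv2.resize(a[120:300,250:400],None,fx=4,fy=3.3,interpolation=cv2.INTER_CUBIC))
M=R.from_quat([0.75013261,0.65167296,-0.07387107,-0.08465515]).as_matrix()
delta(s,np.array([590.2,-20.7,158.6])-70*M[:,2],M)
E
```

```text
t 17.18 p [611.7 -25.7 254.3] y [ 0.965 -0.135 -0.223] z [-0.222  0.029 -0.975] F [ 0.4 -0.1 -0.9] gap 24.1
tool-frame shift now [ 2.1 -0.  28.2] after turn [ 2.  -0.  28.2] turn [-0.01  0.07  0.08]
```

View pics/w15z.png

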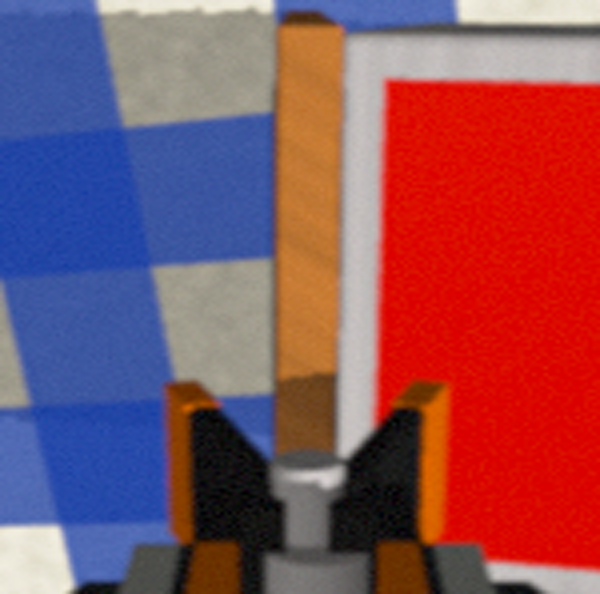

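Emit:
move_arm(commands=[{"dx": 0, "dy": 0, "dz": 8, "ax": 0, "ay": 0, "az": 0, "jaw": 1}, {"dx": 0.5, "dy": 0, "dz": 8, "ax": 0, "ay": 0, "az": 0, "jaw": 1}, {"dx": 0, "dy": 0, "dz": 7, "ax": 0, "ay": 0, "az": 0, "jaw": 1}, {"dx": 0, "dy": 0, "dz": 5, "ax": 0, "ay": 0, "az": 0, "jaw": 1}, {"dx": 0, "dy": 0, "dz": 0, "ax": 0, "ay": 0, "az": 0, "jaw": 1}])

```text
t: 17.85
tcp_pos: [605.2, -24.4, 226.5]
orientation: [0.75, 0.652, -0.075, -0.085]
contact_force: [-0.2, 0.2, -1.0]
finger_gap: 24.1
```

Emit:
move_arm(commands=[{"dx": 0, "dy": 0, "dz": 0, "ax": 0, "ay": 0, "az": 0, "jaw": 1}])

```text
t: 17.98
tcp_pos: [605.7, -24.6, 227.2]
orientation: [0.75, 0.652, -0.074, -0.084]
contact_force: [-0.4, -1.1, -0.7]
finger_gap: 23.8
```

```bash
python3 - <<'E'
from h import *
from station import robot
s=robot.sense();st(s)
for n in ['wrist','scene','top']: cv2.imwrite(f'pics/{n}16.png',robot.capture(n)[:,:,::-1])
a=cv2.imread('pics/scene16.png');cv2.imwrite('pics/s16z.png',cv2.resize(a[180:340,200:360],None,fx=3.7,fy=3.7,interpolation=cv2.INTER_CUBIC))
M=R.from_quat([0.75013261,0.65167296,-0.07387107,-0.08465515]).as_matrix()
delta(s,np.array([590.2,-20.7,158.6])-70*M[:,2],M)
E
```

```text
t 17.98 p [605.7 -24.6 227.2] y [ 0.965 -0.135 -0.223] z [-0.221  0.029 -0.975] F [-0.4 -1.1 -0.7] gap 23.8
tool-frame shift now [ 1.7 -0.2  0.4] after turn [ 1.7 -0.2  0.4] turn [0.02 0.07 0.07]
```

View pics/wrist16.png

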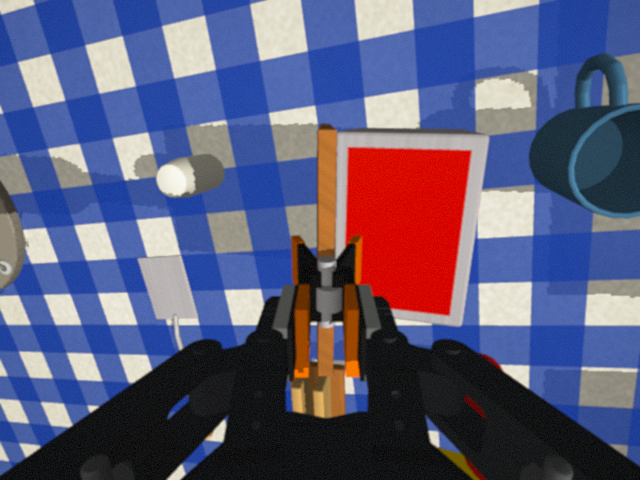

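View pics/s16z.png

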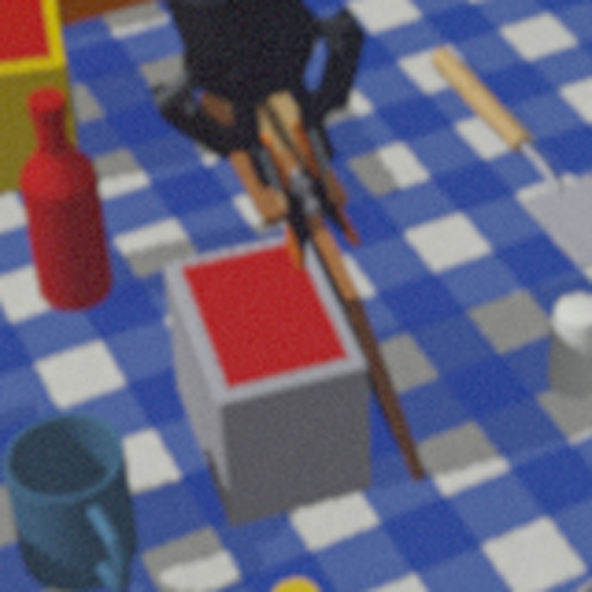

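View pics/top16.png

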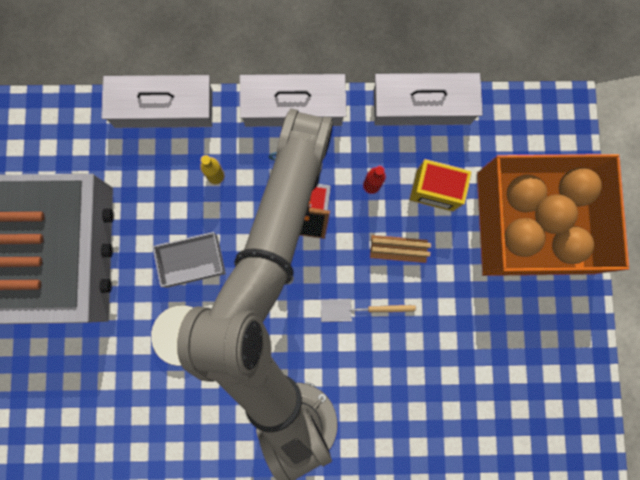

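```bash
python3 - <<'E'
from h import *
from station import robot
s=robot.sense();c=robot.get_calibration('scene');p,M=tool(s);w=robot.get_calibration('wrist')
for z in (54,58,62):
  P=[p+M@np.array([x,y,z]) for y in(-19,19) for x in (-13,17)]
  print(z,((proj(c,P)-[200,180])*3.7).round(0).tolist(), np.array(P)[:,2].round(0))
T=[p+M@np.array([x,y,41]) for x in(-75+1.7,1.7,76.7) for y in (-5,5)]
print('board top pred',((proj(c,T)-[200,180])*3.7).round(0).tolist(),proj(w,T).round(0).tolist(),np.array(T)[:,2])
E
python3 - <<'E'
import cv2
a=cv2.imread('pics/scene16.png');cv2.imwrite('pics/s16y.png',cv2.resize(a[205:265,255:315],None,fx=9,fy=9,interpolation=cv2.INTER_CUBIC))
E
```

```text
54 [[338.0, 210.0], [353.0, 239.0], [284.0, 233.0], [298.0, 262.0]] [179. 179. 170. 170.]
58 [[340.0, 214.0], [355.0, 243.0], [286.0, 237.0], [300.0, 267.0]] [175. 175. 167. 166.]
62 [[341.0, 219.0], [356.0, 247.0], [288.0, 242.0], [302.0, 271.0]] [171. 171. 163. 163.]
board top pred [[286.0, 150.0], [272.0, 155.0], [321.0, 219.0], [306.0, 225.0], [359.0, 294.0], [344.0, 301.0]] [[319.0, 377.0], [335.0, 377.0], [319.0, 266.0], [337.0, 266.0], [318.0, 126.0], [338.0, 126.0]] [188.51410139 186.2853648  188.41279893 186.18406234 188.31149647
 186.08275988]
```

View pics/s16y.png

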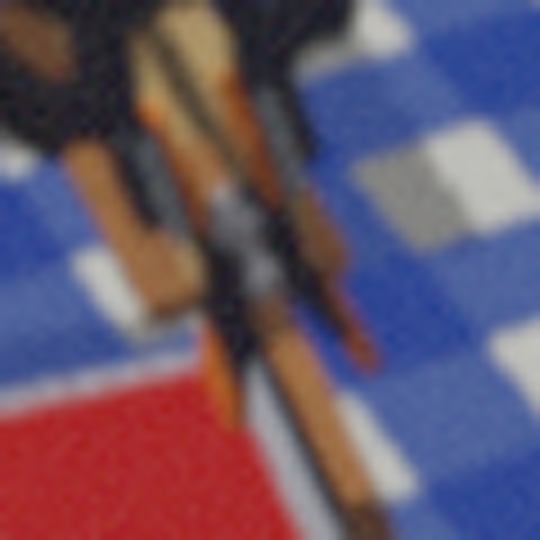

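```bash
python3 - <<'E'
from station import robot
print(robot.sign_off())
s=robot.sense();print(s['t'],s['finger_gap'],s['contact_force'])
E
```

```text
the job is handed in; nothing more can be done
None
the job is handed in; nothing more can be done
```

The job is done and was handed in at about 18.1 s, well inside the 51 s limit. The board leans against the dispenser on its own, and the arm is holding the clamp squeezed open around the board's top edge.

- **Board:** I lifted it out of the rack and stood it tilted back about 13° against the dispenser's front, then let go. It stayed where it was left. Its middle is within about 2 mm of the dispenser's middle.
- **Clamp:** I squeezed it off the tub's rim until the handles looked parallel. The fingers read about 24 mm, against the 26 mm you gave for fully open. They read about 1 mm low on the board too. It never slipped in the grip.
- **Straddling the edge:** In the last wrist and scene pictures one jaw is on each side of the board, overlapping the top edge by about 18 mm. The clamp is centred on the board's thickness and within a few mm of the edge's middle. The last contact force was about 1 N, the same as holding the clamp in free air, so it is neither pinching nor pushing the board.
- **Other objects:** In the last pictures, everything else I could see looks where it was. The arm and gripper hid parts of the table there.

**Measurements that disagreed:** wrist-camera lengths came out 2–3% short. My readings of the clamp's position on the tub differed by 4–5 mm, and a closer look before gripping settled it. I could not read the robot's state after hand-in.

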